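# Ready the polisher: tighten its backing pad and set the speed wheel

### The job

Get the upturned polisher ready for the next gelcoat panel: take the orange T-handle hex key from its stand, seat it fully in the socket of the screw in the middle of the backing pad, tighten the screw clockwise to its stop, and stand the key back in the stand fully home. Then roll the speed thumbwheel in its slot with a fingertip until its green band stands at the two white pointer dashes. Leave the other keys and everything else on the bench where they are.

Things in the scene. Friction and masses are not known exactly. Their poses are not given: they have to be found in the camera images.
- polisher: Cordless polisher, 445 mm long, fixed pad up in a steel cradle. Origin: on the bench under the cradle's middle; y runs along the machine, z up. Black backing pad, 125 mm wide, top face (highest point) 138 mm up, centred at y = -140 mm; its screw lies in a 30 mm bore at the middle. Handle with flat grey control panel (56 x 90 mm, top 104 mm up) centred at y = +120 mm. Motor between, 108 mm high.
- pad_screw (a joint): Angle (rad) of the cap screw in the middle of the pad. Starts at 0 to 0.35, grows as it turns clockwise seen from above, and is tight against a hard stop at 1.2. Turns stiffly (about 0.1 N m), stays where left. The yellow line on its head meets the yellow line on the pad (which points along the polisher's +y) when tight.
- socket (a point): Centre of the mouth of the hex socket in the screw head, z up; turns with the screw. The head is 24 mm wide, its top 6 mm below the pad's face. Socket: 12.9 mm across flats, 14 mm deep. Its flats face along this point's x axis and every 60 degrees from it; y points to a corner, the one with the yellow line.
- speed_wheel (a joint): Angle (rad) of the speed thumbwheel. 0: middle of the green band (5 mm to either side) at the pointer dashes; 0.95 yellow; 1.9 red. Starts at 0.9 to 1.9; range -0.7 to 2.5. Falls as the exposed edge is rolled along the polisher's -y, towards the pad. Turns by friction under a fingertip (1.3 N along the edge moves it; press 3 to 8 N) and stays where left.
- wheel_crest (a point): Topmost point of the thumbwheel, 110 mm above the bench; fixed to the polisher, axes as the polisher's. Wheel: radius 20 mm, 12 mm wide, axle along x; it stands 6 mm out of a slot (15 mm wide in x, 33 mm long in y) in the flat panel. White pointer dashes lie on the panel either side of the slot, level with the crest.
- key_orange: 12 mm T-handle hex key, orange handle, 150 mm tall, 0.16 kg, standing in the stand. Origin: on its axis, underside of the hub, which rests on the stand's top; z up. Hub 26 mm wide, 20 mm high. Cross bar 100 mm long along y, 20 mm thick in x, 18 to 42 mm above the origin. Hex shaft 12 mm across flats, 108 mm down to the tip (last 4 mm bevelled); flats face along x and every 60 degrees.
- key_orange_tip (a point): End of the orange key's shaft, on its axis, axes as the key's.
- key_stand: Wooden block, 185 mm in x, 56 in y, 115 high, fixed; origin under its centre. Three through holes 19 mm wide at x = -60, 0, +60 mm each hold a key, the bars along the stand's y; the orange key may be in any of them. A key is home when its hub rests on the block's top, its tip 7 mm above the bench.
- key_blue: 10 mm T-handle hex key with a blue handle, same shape, in the stand; leave it.
- key_grey: 8 mm T-handle hex key with a light grey handle, same shape, in the stand; leave it.
- battery: Black battery pack, taken off the polisher, 75 x 115 x 60 mm, lying on the bench beyond the handle's end; leave it.
- gelcoat_tin: Tin with a dark green label, 90 mm wide, 105 mm high; leave it.
- compound_bottle: White bottle with an orange label, 68 mm wide, 190 mm high; leave it.
- brush: Paint brush with a red handle, 200 mm long, lying beyond the polisher; leave it.
- mixing_cup: Pale empty mixing cup, 84 mm wide, 110 mm high; leave it.
Mind the look-alikes: they are no part of the job. What is shaped like the key_orange but turquoise is not meant.

How it is judged:
By the outcome, as a careful person would: the job done as asked, in the order asked, and still so for the second after the job is handed in, with the robot touching nothing.
It also fails if it takes over 56 s, if anything falls off the work surface, if the arm or the gripper's body presses on something with over 40 N, if the wrist force passes 120 N, or if a joint passes its speed limit or range.

### The arm

A 6-joint arm with a two-finger parallel gripper is mounted at the origin on the work surface. World frame = base frame: x ahead of the robot, y to its left, z up, the work surface at z = 0. Lengths are in m, angles in rad, forces in N, time in s.
With the tool pointing down it reaches from about 0.35 to 0.85 m from the base axis. Payload 8.1 kg.
Tool frame: the origin (TCP) lies on the centre line of the jaws, within the pads' length; the fingertips stand 17 mm ahead of it and the grasp point (between the pads) lies 2 mm behind it; z points along the fingers, y is the line along which they close (so a half turn about z gives the same grasp; the last joint's range is limited). The gripper opens to 93 mm and grips with 3 to 60 N. Pads are 15 mm wide; open, the fingers measure 128 mm over their backs; the gripper's body (75 mm by 188 mm) begins 65 mm behind the grasp point.
Start: joints at [1.112, 0.13, 1.488, -0, 1.523, -0.085], TCP at [0.219, 0.559, 0.236] pointing down, gripper open.
Joint ranges: [-2.96, 2.96], [-0.89, 2.26], [0.02, 2.5], [-1.34, 4.48], [0, 2.73], [-2.66, 2.66]. Speed limits (rad/s): [2.39, 2.39, 2.79, 3.14, 3.14, 3.14].

### API

Orientations are given as a rotation vector (axis times angle).
In Python, from plant import robot, optics, close_job, models gives the robot as it stands.
- The arm moves only by the shell command python3 -m inch 'ROWS' [OPENING] [FORCE]. ROWS is a JSON object of lists of equal length, an entry for each row: "travel": the shift along the tool's x, y, z in m, a list of three; "spin": the turn about the tool's z in rad. In form: {"travel": [[x, y, z], ...], "spin": [spin, ...]}. A call has 1 to 10 rows; each row is the pose to reach, as a shift and turn from the pose commanded when the call began, along the tool's axes at that moment; what a row does not reach only later rows make up. A row lasts 1/12 s, in which the tool goes at most 41.7 mm and 7.16 degrees, less where a joint would pass 70% of its speed; a pose out of reach is approached as far as the arm can. A call with a gripper value outside its range is refused whole. OPENING is the closure, from 0 (fully open) to 1 (shut), set as the call begins (- or left out, the last holds). The fingers move at their own pace and stop on an object; FORCE is the grip in N (left out, the last holds). Time passes only in rows, so rows that repeat a pose let the fingers close. It gives the time, the measured TCP pose, the force, the opening and the grip force at its end, in the units of the state.
- robot.read_state(): the state, without advancing time (a new reading comes with each control period).
- optics.read_camera(name): name is "scene" or "top"; returns (picture, depth): 384x512x3 uint8, red, green, blue; 384x512 float32, m along the optical axis (not along the pixel's ray), 0 where there is no reading.
- optics.camera_info(name): a dict with "camera_matrix" (3x3 intrinsics, pixels), "dist" ([k1, k2, p1, p2, k3] as OpenCV has them; the pictures are not rectified), "view" (4x4, takes a point from world to camera coordinates). Camera axes: x right, y down, z forward; pixel columns grow to the right and rows downward; lengths in m; the calibration is good to about 2 mm. A picture is of the moment at which its call begins. camera_info takes no time and is no camera call.
- close_job(): hands the job in; it is judged then, once.
Trained networks look in the newest picture that a camera, given by its name, has taken for a name from the list of things; names that differ only in an ending like _2 or _b are one class to them, and where a whole thing is asked for, a point or a joint stands for the part that bears it (a point fixed in the world has none). Each returns a list of dicts, best first, with "p" (0 to 1); they miss things now and then, are a little off and sometimes report something else, mostly with a low value. They report only what shows in the picture. A call takes as long as a camera call. They do not tell look-alikes from the thing itself.
- models.look_for(camera, name): "centre" ([x, y, z] in m, in world coordinates, good to about 4 mm: the middle of the surface that is visible of it).
- models.masks_of(camera, name): "region" (384x512 bool, what is visible of it).
The state is a dict: "t": time; "q": joint angles; "dq": joint speeds; "joint_torque": joint torques, N m; "tool_pos": TCP position; "orientation": TCP orientation; "force": force on the tool from outside, world axes, zero at the start; "wrist_torque": the same for the moment, N m; "opening": finger opening in m; "gripper_force": force on a finger pad.
Only numpy, scipy, OpenCV 4.12 (cv2) and the standard library are available. Lean on these libraries where they do the work, as an engineer would, in place of code of your own. Each camera call takes 0.05 s, during which the arm holds its last target. There are 200 camera calls.

## Working session

There is one attempt and no reset: what is moved stays moved. The work goes in short steps, Python scripts to look and compute and a shell command to move; the robot and the scene stay as the last step left them, time stands still between calls to the robot, and variables do not carry over. Pictures are saved under pics/ and viewed, at most 10 in all, crops included, and the job is handed in when it is done.

```bash
ls; mkdir -p pics; cat > h.py <<'E'
import numpy as np, cv2
from plant import robot, optics, models
from scipy.spatial.transform import Rotation as R
def cloud(cam, d):
    i=optics.camera_info(cam);K=np.array(i["camera_matrix"]);D=np.array(i["dist"]);V=np.array(i["view"])
    h,w=d.shape;u,v=np.meshgrid(np.arange(w),np.arange(h))
    n=cv2.undistortPoints(np.stack([u,v],-1).reshape(-1,1,2).astype(np.float64),K,D).reshape(h,w,2)
    P=np.dstack([n[...,0]*d,n[...,1]*d,d])
    W=(P-V[:3,3])@V[:3,:3]
    W[d<=0]=np.nan
    return W
def proj(cam,p):
    i=optics.camera_info(cam);V=np.array(i["view"])
    return cv2.projectPoints(np.array(p,float).reshape(-1,3),cv2.Rodrigues(V[:3,:3])[0],V[:3,3],np.array(i["camera_matrix"]),np.array(i["dist"]))[0].reshape(-1,2)
E
python3 - <<'E'
from h import *
for c in ("scene","top"):
    p,d=optics.read_camera(c); cv2.imwrite(f"pics/{c}0.png",p[...,::-1]); np.savez(f"{c}0.npz",p=p,d=d)
    V=np.array(optics.camera_info(c)["view"]); print(c,"campos",(-V[:3,:3].T@V[:3,3]).round(3))
    for n in ("key_orange","polisher","pad_screw","socket","speed_wheel","key_stand","wheel_crest"):
        try:
            for r in models.look_for(c,n)[:4]:
                print(c,n,round(r["p"],2),np.round(r["centre"],3),proj(c,r["centre"]).round()[0])
        except Exception as e: print(n,e)
s=robot.read_state(); print(s["t"],s["tool_pos"],s["orientation"],s["opening"],s["force"])
E
```

```text
pics
scene campos [ 1.024 -0.344  0.919]
scene key_orange 0.83 [ 0.437 -0.2    0.142] [144. 184.]
scene key_orange 0.7 [ 0.585 -0.317  0.154] [133. 250.]
scene polisher 0.7 [0.585 0.061 0.095] [259. 177.]
scene pad_screw 0.63 [ 0.469 -0.332  0.152] [102. 219.]
scene pad_screw 0.41 [ 0.537 -0.047  0.13 ] [216. 179.]
scene socket 0.73 [0.49  0.412 0.038] [319. 114.]
scene speed_wheel 0.6 [0.495 0.412 0.041] [320. 115.]
scene speed_wheel 0.38 [0.572 0.204 0.107] [293. 146.]
scene key_stand 0.46 [ 0.536 -0.05   0.134] [215. 179.]
scene wheel_crest 0.85 [0.579 0.06  0.097] [257. 175.]
top campos [0.466 0.054 1.417]
top key_orange 0.57 [ 0.584 -0.312  0.155] [369. 193.]
top key_orange 0.56 [ 0.429 -0.195  0.152] [331. 242.]
top key_orange 0.51 [0.566 0.206 0.113] [203. 195.]
top polisher 0.87 [0.557 0.093 0.095] [238. 199.]
top pad_screw 0.51 [ 0.541 -0.046  0.134] [283. 205.]
top socket 0.58 [ 0.541 -0.051  0.13 ] [284. 205.]
top socket 0.39 [0.751 0.143 0.02 ] [226. 144.]
top speed_wheel 0.56 [0.565 0.206 0.116] [202. 195.]
top speed_wheel 0.43 [ 0.696 -0.279  0.125] [356. 158.]
top key_stand 0.66 [ 0.699 -0.281  0.123] [357. 157.]
top key_stand 0.57 [ 0.518 -0.309  0.116] [365. 214.]
top wheel_crest 0.74 [0.554 0.096 0.098] [237. 200.]
top wheel_crest 0.72 [0.627 0.462 0.054] [129. 176.]
0.8 [0.21907329 0.55859261 0.23567928] [5.83702072e-01 3.08686259e+00 1.16240051e-04] 0.09308280176100214 [ 0.71916843 -0.3022004   0.68293602]
```

```bash
python3 -c "
import cv2,numpy as np
a=cv2.imread('pics/scene0.png');b=cv2.imread('pics/top0.png');print(a.shape,b.shape)"
```

```text
(384, 512, 3) (384, 512, 3)
```

View pics/scene0.png

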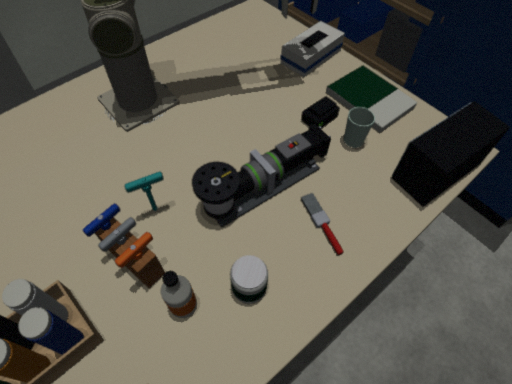

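View pics/top0.png

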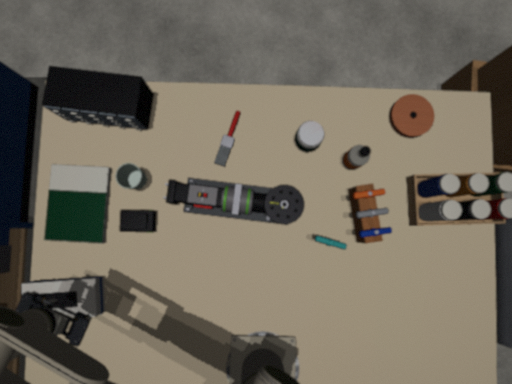

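Scene: blue, grey and orange keys stand in a row at (102,219), (117,234) and (134,249), and a turquoise look-alike is at (145,182). The polisher pad is at (216,180) and the panel at (293,146). Candidates for the key are scene (134,249) orange, (145,182) turquoise, (117,234) grey and (102,219) blue. I choose the orange one at (134,249), which is (369,193) in top. Next I measure it and check it in a crop.

```bash
cat > meas.py <<'E'
from h import *
for c in ("scene","top"):
    z=np.load(f"{c}0.npz");p,d=z["p"],z["d"];W=cloud(c,d);hsv=cv2.cvtColor(p,cv2.COLOR_RGB2HSV)
    print(c,"f",np.array(optics.camera_info(c)["camera_matrix"])[0,0])
    def near(x,y,r): return (np.hypot(W[...,0]-x,W[...,1]-y)<r)
    H,S,Vv=[hsv[...,k].astype(int) for k in range(3)]
    org=(H<14)&(S>170)&(Vv>120)&near(.585,-.315,.07)&(W[...,2]>.13)
    blu=(H>105)&(H<130)&(S>120)&(W[...,2]>.13)&near(.46,-.33,.09)
    for n,m in (("orange",org),("blue",blu)):
        q=W[m]; zt=np.percentile(q[:,2],90); t=q[q[:,2]>zt-.008]
        (cx,cy),(w,h),a=cv2.minAreaRect((t[:,:2]*1000).astype(np.float32))
        mu=t[:,:2].mean(0);U=np.linalg.svd(t[:,:2]-mu,full_matrices=False)[2][0]
        print(n,len(q),"ztop",zt.round(4),"rect",round(cx,1),round(cy,1),round(w,1),round(h,1),round(a,1),"mean",mu.round(4),"dir",np.degrees(np.arctan2(U[1],U[0])).round(1))
    # stand top
    m=(np.abs(W[...,2]-.115)<.006)&near(.52,-.32,.13); q=W[m]
    if len(q)>20:
        r=cv2.minAreaRect((q[:,:2]*1000).astype(np.float32)); print("stand",len(q),r)
    # pad
    m=(np.abs(W[...,2]-.138)<.006)&near(.54,-.047,.09); q=W[m]; 
    print("pad",len(q),"z",np.median(q[:,2]).round(4),cv2.minEnclosingCircle((q[:,:2]*1000).astype(np.float32)),q[:,:2].mean(0).round(4))
    m=(np.abs(W[...,2]-.104)<.004)&near(.567,.206,.07); q=W[m]
    print("panel",len(q),np.median(q[:,2]),cv2.minAreaRect((q[:,:2]*1000).astype(np.float32)))
    for nm,lo,hi,s in (("yellow",20,33,120),("green",38,85,110),("red",0,8,150)):
        for x,y,r in ((.54,-.047,.065),(.567,.206,.06)):
            m=(H>=lo)&(H<=hi)&(S>s)&(Vv>70)&near(x,y,r)&(W[...,2]>.085); q=W[m]
            if len(q): print(nm,(x,y),len(q),q.mean(0).round(4),q.min(0).round(3),q.max(0).round(3))
E
python3 meas.py
python3 - <<'E'
import cv2,numpy as np
a=cv2.imread('pics/scene0.png')
k=cv2.resize(a[165:290,80:205],None,fx=3,fy=3,interpolation=cv2.INTER_CUBIC)
p=cv2.resize(a[150:220,180:250],(375,375),interpolation=cv2.INTER_CUBIC)
cv2.imwrite('pics/crop1.png',np.hstack([k,p]))
E
```

```text
scene f 371.3316099389726
orange 238 ztop 0.1589 rect 582.3 -314.1 18.0 94.1 9.3 mean [ 0.5833 -0.3162] dir -80.9
blue 383 ztop 0.1586 rect 466.4 -333.8 19.0 94.1 7.8 mean [ 0.4677 -0.3355] dir -80.5
stand 790 ((536.1229858398438, -321.81414794921875), (160.26368713378906, 57.415283203125), 9.278843879699707)
pad 1469 z 0.1382 ((543.0873413085938, -53.29311752319336), 63.07560729980469) [ 0.5457 -0.0552]
panel 482 0.10421169154003179 ((566.83056640625, 195.34878540039062), (114.55559539794922, 58.8558235168457), 84.74159240722656)
yellow (0.54, -0.047) 20 [ 0.5445 -0.0182  0.1382] [ 0.541 -0.032  0.136] [ 0.547 -0.005  0.14 ]
yellow (0.567, 0.206) 6 [0.5676 0.2163 0.107 ] [0.563 0.212 0.101] [0.574 0.224 0.11 ]
red (0.567, 0.206) 12 [0.5674 0.1968 0.109 ] [0.563 0.193 0.105] [0.573 0.203 0.112]
top f 413.3284781640722
orange 123 ztop 0.1596 rect 582.6 -310.5 17.5 90.0 9.5 mean [ 0.5816 -0.3081] dir -81.0
blue 146 ztop 0.1591 rect 464.2 -330.7 18.8 92.3 7.0 mean [ 0.4641 -0.3271] dir 99.1
stand 637 ((523.7178955078125, -323.00518798828125), (186.04127502441406, 59.20464324951172), 8.688315391540527)
pad 1186 z 0.1377 ((544.0136108398438, -50.9052848815918), 62.38035583496094) [ 0.5439 -0.051 ]
panel 427 0.10372157200947371 ((567.3258056640625, 195.26348876953125), (115.73290252685547, 55.998985290527344), 84.78302764892578)
yellow (0.54, -0.047) 6 [ 0.547  -0.0148  0.1377] [ 0.545 -0.029  0.136] [ 0.548 -0.007  0.14 ]
yellow (0.567, 0.206) 8 [0.5687 0.2173 0.1077] [0.566 0.214 0.105] [0.572 0.221 0.11 ]
red (0.567, 0.206) 8 [0.5667 0.2001 0.1086] [0.563 0.196 0.101] [0.57  0.205 0.112]
```

View pics/crop1.png

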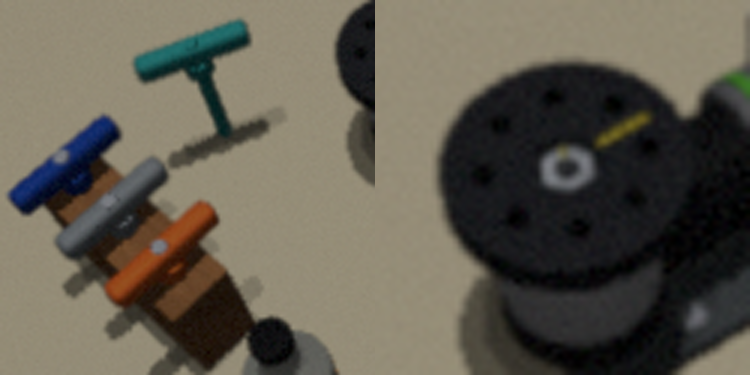

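Crop: the orange key stands at the outer end of the stand with nothing else orange nearby. The screw's yellow mark sits up-left of the head centre, at about (562,150) in the crop. Next I rectify the head to get the mark angle and work out the first move.

```bash
cat >> h.py <<'E'
def goal(x,y,z,yaw):  # yaw of tool y axis, deg
    s=robot.read_state();M=R.from_rotvec(s["orientation"]).as_matrix();p=np.array(s["tool_pos"])
    cy=np.degrees(np.arctan2(M[1,1],M[0,1])); dy=(yaw-cy+180)%360-180
    print("t",round(s["t"],2),"tcp",p.round(4),"yaw",cy.round(2),"tilt",(M[:,2]).round(3),"q6",round(s["q"][5],2),"F",np.round(s["force"],1),"T",np.round(s["wrist_torque"],2),"open",round(s["opening"],4))
    print("-> travel",(M.T@(np.array([x,y,z])-p)).round(4),"spin",round(-np.radians(dy),4))
E
python3 - <<'E'
from h import *
out=[]
for c,cen in (("scene",(.5432,-.0530)),("top",(.5439,-.0512))):
    z=np.load(f"{c}0.npz");p=z["p"]
    g=np.linspace(-.025,.025,300); X,Y=np.meshgrid(g,-g)
    P=np.dstack([cen[0]+X,cen[1]+Y,np.full_like(X,.132)]).reshape(-1,3)
    uv=proj(c,P).reshape(300,300,2).astype(np.float32)
    im=cv2.remap(p,uv[...,0],uv[...,1],cv2.INTER_CUBIC); out.append(im)
    h=cv2.cvtColor(im,cv2.COLOR_RGB2HSV)
    lab=im.astype(int); yel=np.minimum(lab[...,0],lab[...,1])-lab[...,2]
    br=lab.sum(2)>330
    print(c,"bright centroid",(g[np.where(br)[1]].mean()*1e3).round(2),(-g[np.where(br)[0]].mean()*1e3).round(2))
    w=np.clip(yel-15,0,None)*(np.hypot(X,Y)<.0135); print("yellow head mark mm",(w*X).sum()/w.sum()*1e3,(w*Y).sum()/w.sum()*1e3,"ang",np.degrees(np.arctan2((w*Y).sum(),(w*X).sum())))
    cv2.circle(im,(150,150),72,(255,0,255),1)
cv2.imwrite("pics/head.png",cv2.resize(np.hstack(out),(800,400))[...,::-1])
goal(.5827,-.3133,.236,9.1)
E
```

```text
scene bright centroid -2.32 0.13
yellow head mark mm -10.359002282339999 5.604733168532789 ang 151.5844172899411
top bright centroid -0.55 0.13
yellow head mark mm -10.167414480673045 5.1547955296611 ang 153.11536649930918
t 0.8 tcp [0.2191 0.5586 0.2357] yaw 68.58 tilt [ 0.  0. -1.] q6 -0.09 F [ 0.7 -0.3  0.7] T [ 0.   -0.01  0.04] open 0.0931
-> travel [-6.569e-01 -6.789e-01 -4.000e-04] spin 1.0382
```

View pics/head.png

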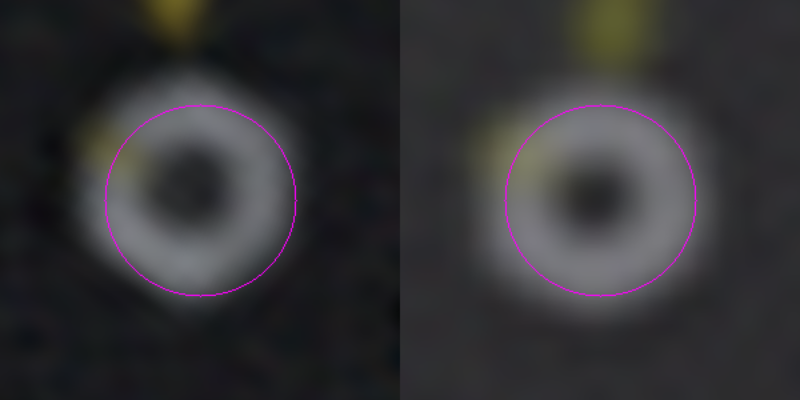

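The rectified head puts the screw centre at about (0.5428, -0.0515) and the yellow mark at about 151.5°. Polisher +y is about 84.8°, so roughly 1.16 rad remain to the stop. The key bar belongs at 91.5°, which is a tool yaw of 1.5°. Now the approach.

```bash
python3 -m inch '{"travel": [[-0.0274,-0.0283,0],[-0.0548,-0.0566,0],[-0.0822,-0.0849,0],[-0.1096,-0.1132,0],[-0.137,-0.1415,0],[-0.1644,-0.1698,0],[-0.1918,-0.1981,0],[-0.2192,-0.2264,0],[-0.2466,-0.2547,0],[-0.274,-0.283,0]], "spin": [0,0,0,0,0,0,0,0,0,0]}' 0.5 40
python3 -m inch '{"travel": [[-0.0274,-0.0283,0],[-0.0548,-0.0566,0],[-0.0822,-0.0849,0],[-0.1096,-0.1132,0],[-0.137,-0.1415,0],[-0.1644,-0.1698,0],[-0.1918,-0.1981,0],[-0.2192,-0.2264,0],[-0.2466,-0.2547,0],[-0.274,-0.283,0]], "spin": [0,0,0,0,0,0,0,0,0,0]}'
python3 -m inch '{"travel": [[-0.012,-0.0125,0],[-0.024,-0.025,0],[-0.036,-0.0375,0],[-0.048,-0.05,0],[-0.06,-0.0625,0],[-0.072,-0.075,0],[-0.084,-0.0875,0],[-0.096,-0.1,0],[-0.105,-0.11,0],[-0.109,-0.113,0]], "spin": [0.1,0.2,0.3,0.4,0.5,0.62,0.74,0.86,0.98,1.038]}'
python3 - <<'E'
from h import *
goal(.5827,-.3133,.154,9.1)
E
```

```text
t: 1.63
tool_pos: [0.3711, 0.1934, 0.236]
orientation: [0.583, 3.086, 0.001]
force: [0.6, -0.2, 0.9]
opening: 0.0465
gripper_force: 0.0
t: 2.47
tool_pos: [0.523, -0.1706, 0.2358]
orientation: [0.584, 3.086, -0.0]
force: [-0.1, 0.4, 0.3]
opening: 0.0466
gripper_force: 0.0
t: 3.3
tool_pos: [0.5829, -0.3153, 0.2353]
orientation: [2.048, 2.382, -0.001]
force: [0.2, 0.2, 0.1]
opening: 0.0466
gripper_force: 0.0
t 3.3 tcp [ 0.5829 -0.3153  0.2353] yaw 8.64 tilt [-0. -0. -1.] q6 -0.72 F [0.2 0.2 0.1] T [-0.03  0.06 -0.02] open 0.0466
-> travel [0.002  0.0002 0.0813] spin -0.008
```

```bash
python3 -m inch '{"travel": [[0.001,0,0.01],[0.002,0,0.035],[0.002,0,0.06],[0.002,0,0.075],[0.002,0,0.081],[0.002,0,0.081]], "spin": [-0.004,-0.008,-0.008,-0.008,-0.008,-0.008]}'
python3 -m inch '{"travel": [[0,0,0],[0,0,0],[0,0,0],[0,0,0],[0,0,0],[0,0,0]], "spin": [0,0,0,0,0,0]}' 1 45
python3 - <<'E'
from h import *
goal(.5827,-.3133,.154,9.1)
E
```

```text
t: 3.8
tool_pos: [0.581, -0.3101, 0.1518]
orientation: [-2.023, -2.398, 0.001]
force: [0.1, 0.1, 0.2]
opening: 0.0465
gripper_force: 0.0
t: 4.3
tool_pos: [0.5829, -0.3118, 0.1559]
orientation: [2.027, 2.398, 0.0]
force: [-1.7, -0.9, 4.2]
opening: 0.0191
gripper_force: 45.0
t 4.3 tcp [ 0.5829 -0.3118  0.1559] yaw 9.57 tilt [ 0.001 -0.001 -1.   ] q6 -0.74 F [-1.7 -0.9  4.2] T [-0.05  0.17 -0.02] open 0.0191
-> travel [-0.0014 -0.0005  0.0019] spin 0.0082
```

Gripped: opening 19 mm, 45 N. Now lift and look.

```bash
python3 -m inch '{"travel": [[0,0,-0.005],[0,0,-0.015],[0,0,-0.03],[0,0,-0.05],[0,0,-0.07],[0,0,-0.09],[0,0,-0.11],[0,0,-0.128],[0,0,-0.14],[0,0,-0.146]], "spin": [0,0,0,0,0,0,0,0,0,0]}'
python3 -m inch '{"travel": [[0,0,0],[0,0,0]], "spin": [0,0]}'
python3 - <<'E'
from h import *
goal(.5428,-.0515,.30,1.5)
E
```

```text
t: 5.13
tool_pos: [0.583, -0.3118, 0.3035]
orientation: [2.026, 2.397, 0.001]
force: [0.6, -0.9, -2.4]
opening: 0.0197
gripper_force: 44.9
t: 5.3
tool_pos: [0.5824, -0.3114, 0.3]
orientation: [-2.028, -2.399, 0.0]
force: [-0.2, 0.0, -1.9]
opening: 0.0194
gripper_force: 44.9
t 5.3 tcp [ 0.5824 -0.3114  0.3   ] yaw 9.57 tilt [-0.001  0.    -1.   ] q6 -0.74 F [-0.2  0.  -1.9] T [-0.02  0.04  0.02] open 0.0194
-> travel [2.628e-01 4.200e-03 1.000e-04] spin 0.1409
```

```bash
python3 -m inch '{"travel": [[0.015,0,0],[0.04,0.001,0],[0.075,0.001,0],[0.11,0.002,0],[0.145,0.002,0],[0.18,0.003,0],[0.21,0.003,0],[0.238,0.004,0],[0.255,0.004,0],[0.263,0.004,0]], "spin": [0.01,0.03,0.05,0.07,0.09,0.11,0.12,0.13,0.14,0.14]}'
python3 -m inch '{"travel": [[0,0,0],[0,0,0],[0,0,0]], "spin": [0,0,0]}'
python3 - <<'E'
from h import *
out=[]
for c in ("scene","top"):
    p,d=optics.read_camera(c); np.savez(f"{c}1.npz",p=p,d=d)
    W=cloud(c,d);hsv=cv2.cvtColor(p,cv2.COLOR_RGB2HSV)
    m=(hsv[...,0]<14)&(hsv[...,1]>150)&(hsv[...,2]>90)&(np.hypot(W[...,0]-.54,W[...,1]+.05)<.1)&(W[...,2]>.2)
    q=W[m]; print(c,len(q),cv2.minAreaRect((q[:,:2]*1e3).astype(np.float32)) if len(q) else "")
    for r in models.look_for(c,"key_orange_tip")[:2]: print(r["p"],np.round(r["centre"],4))
    u,v=proj(c,[.543,-.05,.19])[0].astype(int); print(u,v)
    out.append(cv2.resize(p[v-50:v+50,u-50:u+50],(400,400),interpolation=cv2.INTER_CUBIC))
cv2.imwrite("pics/over.png",np.hstack(out)[...,::-1])
goal(.5428,-.0515,.30,1.5)
E
```

```text
t: 6.13
tool_pos: [0.5416, -0.0489, 0.299]
orientation: [-2.187, -2.251, 0.001]
force: [0.4, -0.8, -1.9]
opening: 0.0194
gripper_force: 44.9
t: 6.38
tool_pos: [0.5427, -0.0525, 0.3]
orientation: [-2.192, -2.25, 0.001]
force: [1.2, 1.1, -2.1]
opening: 0.0196
gripper_force: 44.9
scene 0 
0.82 [ 0.5488 -0.0598  0.2809]
0.72 [ 0.4354 -0.1981  0.1408]
214 167
top 0 
0.48 [ 0.4258 -0.2237  0.1462]
285 202
t 6.58 tcp [ 0.5427 -0.0525  0.3005] yaw 1.47 tilt [-0. -0. -1.] q6 -0.22 F [ 0.7  1.2 -2.1] T [-0.05  0.09  0.01] open 0.0197
-> travel [0.001  0.0001 0.0005] spin -0.0006
```

View pics/over.png

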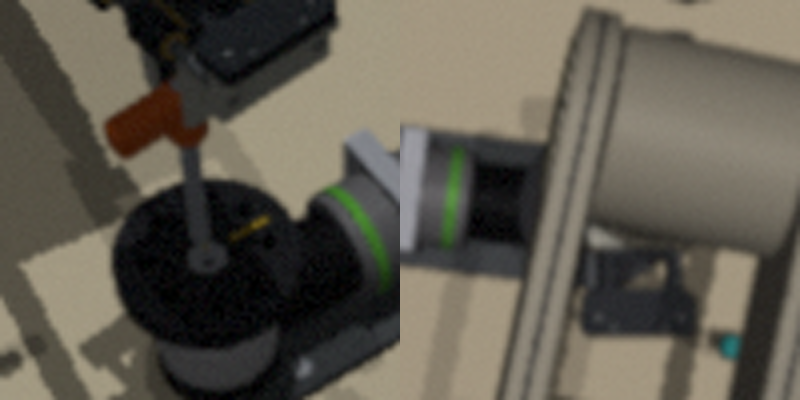

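Scene half: the shaft hangs from the orange key at about (190,150) to (205,240) in the crop, with the screw head right under it at about (208,258). The top view is blocked by the arm. I'll measure the shaft axis by depth in the scene camera, and likewise the screw in the same camera.

```bash
python3 - <<'E'
from h import *
from scipy.optimize import least_squares
z=np.load("scene1.npz");W=cloud("scene",z["d"]);p=z["p"]
V=np.array(optics.camera_info("scene")["view"]);cam=-V[:3,:3].T@V[:3,3]
m=(np.hypot(W[...,0]-.545,W[...,1]+.052)<.025)&(W[...,2]>.158)&(W[...,2]<.25)
q=W[m]
print("n",len(q),q.mean(0).round(4))
d=(q.mean(0)-cam)[:2];d/=np.linalg.norm(d)
for a,b in((.158,.18),(.18,.2),(.2,.225),(.225,.25)):
    t=q[(q[:,2]>a)&(q[:,2]<b)]; 
    if len(t): print(a,b,len(t),"centre est",(np.median(t[:,:2],0)+5.5e-3*d).round(4))
print("viewdir",d)
# image-based: shaft cross profile vs projected axis
g=cv2.cvtColor(p,cv2.COLOR_RGB2GRAY).astype(np.float32)
perp=np.array([-d[1],d[0]])
for zz in (.160,.165,.17,.175,.18,.19,.2):
    s=np.linspace(-.015,.015,61)
    P=np.c_[.5428+perp[0]*s,-.0515+perp[1]*s,np.full(61,zz)]
    uv=proj("scene",P).astype(np.float32); r=cv2.remap(g,uv[:,0].reshape(1,-1),uv[:,1].reshape(1,-1),cv2.INTER_CUBIC)[0]
    w=np.clip(r-70,0,None); print(zz,"perp off mm",((w*s).sum()/w.sum()*1e3).round(2), r[::6].astype(int))
# along axis profile
zs=np.arange(.125,.2,.003); P=np.c_[np.full_like(zs,.5428),np.full_like(zs,-.0515),zs]
uv=proj("scene",P).astype(np.float32); print(np.c_[zs*1e3,cv2.remap(g,uv[:,:1],uv[:,1:],cv2.INTER_CUBIC)].astype(int).tolist())
# screw head in scene0, perp and along
g0=cv2.cvtColor(np.load("scene0.npz")["p"],cv2.COLOR_RGB2GRAY).astype(np.float32)
G=np.linspace(-.016,.016,129);A,B=np.meshgrid(G,G)
P=np.c_[(.5428+perp[0]*A+d[0]*B).ravel(),(-.0515+perp[1]*A+d[1]*B).ravel(),np.full(A.size,.132)]
uv=proj("scene",P).astype(np.float32);I=cv2.remap(g0,uv[:,:1],uv[:,1:],cv2.INTER_CUBIC).reshape(A.shape)
(mx,my),r=cv2.minEnclosingCircle(np.argwhere(I>80)[:,::-1].astype(np.float32)); 
print("screw perp,along mm",mx/4-16,my/4-16,"r",r/4)
dk=(I<70)&(np.hypot(A,B)<.007); print("socket dark perp,along",A[dk].mean()*1e3,B[dk].mean()*1e3,dk.sum())
E
```

```text
n 118 [ 0.5454 -0.0579  0.2063]
0.158 0.18 26 centre est [ 0.5411 -0.0556]
0.18 0.2 23 centre est [ 0.5411 -0.0566]
0.2 0.225 34 centre est [ 0.5414 -0.0558]
0.225 0.25 35 centre est [ 0.5422 -0.056 ]
viewdir [-0.85864848  0.51256491]
0.16 perp off mm nan [ 4  9  9  7 32 42 45 44 37 10  7]
0.165 perp off mm nan [ 7  7 11  8 30 44 44 45 37  7  8]
0.17 perp off mm nan [ 8 12 11 10 32 43 44 43 35 14 12]
0.175 perp off mm nan [ 9  3  8  7 30 42 42 44 32 12  0]
0.18 perp off mm nan [17 12  9 12 27 42 45 42 32 16 14]
0.19 perp off mm nan [22 14 15 11 29 44 45 43 35 13 18]
0.2 perp off mm nan [20 19 10  6 27 46 44 43 34 16 16]
[[125, 30], [128, 26], [131, 33], [134, 42], [137, 43], [140, 44], [143, 45], [146, 45], [149, 43], [152, 41], [155, 41], [158, 41], [161, 43], [164, 44], [167, 43], [170, 43], [173, 43], [176, 42], [179, 42], [182, 41], [185, 41], [188, 43], [191, 44], [194, 46], [197, 48], [200, 46]]
screw perp,along mm 0.625 0.625 r 13.163658142089844
socket dark perp,along 0.4349767080745343 0.6915760869565218 1288<stdin>:20: RuntimeWarning: invalid value encountered in scalar divide
```

```bash
cat > shaft.py <<'E'
from h import *
import sys
p,d=optics.read_camera("scene"); V=np.array(optics.camera_info("scene")["view"])
e=np.array([-.85865,.51256]);perp=np.array([-e[1],e[0]])
g=cv2.cvtColor(p,cv2.COLOR_RGB2GRAY).astype(np.float32); o=[]
for zz in np.arange(.155,.2,.003):
    s=np.linspace(-.02,.02,161)
    P=np.c_[.5428+perp[0]*s,-.0515+perp[1]*s,np.full(161,zz)]
    uv=proj("scene",P).astype(np.float32); r=cv2.remap(g,uv[:,:1],uv[:,1:],cv2.INTER_CUBIC)[:,0]
    k=np.where(r>26)[0]; k=k[np.abs(s[k])<.012]
    if len(k): o.append(((s[k[0]]+s[k[-1]])/2,s[k[-1]]-s[k[0]]))
o=np.array(o)*1e3; print("shaft perp",np.median(o,0).round(2),"(screw 0.5)")
W=cloud("scene",d); m=(np.hypot(W[...,0]-.545,W[...,1]+.052)<.02)&(W[...,2]>.158)&(W[...,2]<.23)
c=np.median(W[m][:,:2],0)-[.5428,-.0515]; print("depth perp",(c@perp*1e3).round(2),"along",(c@e*1e3+5.5).round(2),"(screw .65)",m.sum())
goal(.5428,-.0515,.3,1.5)
E
python3 -m inch '{"travel": [[0.002,0,0],[0.003,0.0004,0.004],[0.003,0.0004,0.01],[0.003,0.0004,0.014],[0.003,0.0004,0.016],[0.003,0.0004,0.016],[0.003,0.0004,0.016]], "spin": [0,0,0,0,0,0,0]}'
python3 shaft.py
```

```text
t: 7.17
tool_pos: [0.5428, -0.0484, 0.2843]
orientation: [-2.191, -2.251, 0.001]
force: [0.7, 0.3, -0.5]
opening: 0.0198
gripper_force: 44.9
shaft perp [-0.62 13.  ] (screw 0.5)
depth perp 0.58 along 0.78 (screw .65) 90
t 7.22 tcp [ 0.543  -0.0484  0.2847] yaw 1.55 tilt [-0. -0. -1.] q6 -0.21 F [ 0.4 -0.3 -3.1] T [-0.04  0.05  0.05] open 0.0198
-> travel [-0.0031 -0.0003 -0.0153] spin 0.0009
```

```bash
python3 -m inch '{"travel": [[-0.0005,-0.0002,0.001],[-0.0005,-0.0002,0.002],[-0.0005,-0.0002,0.003],[-0.0005,-0.0002,0.004],[-0.0005,-0.0002,0.005],[-0.0005,-0.0002,0.006],[-0.0005,-0.0002,0.007],[-0.0005,-0.0002,0.008]], "spin": [0,0,0,0,0,0,0,0]}'
python3 -c "
from h import *
goal(.5428,-.0484,.25,1.5)"
```

```text
t: 7.88
tool_pos: [0.5429, -0.0491, 0.2767]
orientation: [2.191, 2.251, 0.0]
force: [0.4, -0.7, 0.8]
opening: 0.0197
gripper_force: 44.9
t 7.88 tcp [ 0.5429 -0.0491  0.2767] yaw 1.55 tilt [ 0. -0. -1.] q6 -0.21 F [ 0.4 -0.7  0.8] T [-0.29 -0.07  0.03] open 0.0197
-> travel [ 0.0007 -0.0001  0.0267] spin 0.0008
```

```bash
python3 -m inch '{"travel": [[0,0,0.001],[0,0,0.002],[0,0,0.002]], "spin": [0,0,0]}'
python3 -c "
from h import *
goal(.5428,-.0484,.25,1.5)"
```

```text
t: 8.13
tool_pos: [0.5431, -0.0491, 0.2749]
orientation: [2.191, 2.25, 0.001]
force: [1.1, -2.3, -0.6]
opening: 0.0192
gripper_force: 44.9
t 8.13 tcp [ 0.5431 -0.0491  0.2749] yaw 1.54 tilt [ 0.001 -0.    -1.   ] q6 -0.21 F [ 1.1 -2.3 -0.6] T [-0.41 -0.34  0.01] open 0.0192
-> travel [ 0.0007 -0.0003  0.0249] spin 0.0008
```

```bash
python3 -m inch '{"travel": [[-0.0006,0.0005,0],[-0.0006,0.0005,0.001],[-0.0006,0.0005,0.002],[-0.0006,0.0005,0.003],[-0.0006,0.0005,0.003]], "spin": [0,0,0,0,0]}'
python3 -c "
from h import *
goal(.5428,-.0484,.25,1.5)"
```

```text
t: 8.55
tool_pos: [0.5433, -0.0495, 0.2712]
orientation: [-2.191, -2.251, 0.0]
force: [2.0, -0.3, -2.7]
opening: 0.02
gripper_force: 44.9
t 8.55 tcp [ 0.5433 -0.0495  0.2712] yaw 1.55 tilt [-0.  0. -1.] q6 -0.21 F [ 2.  -0.3 -2.7] T [-0.37 -0.45  0.01] open 0.02
-> travel [ 0.0012 -0.0005  0.0212] spin 0.0008
```

```bash
python3 -m inch '{"travel": [[-0.0005,0.0006,0],[-0.0005,0.0006,0.001],[-0.0005,0.0006,0.002],[-0.0005,0.0006,0.003],[-0.0005,0.0006,0.004],[-0.0005,0.0006,0.004]], "spin": [0,0,0,0,0,0]}'
python3 -c "
from h import *
goal(.5428,-.0484,.25,1.5)"
```

```text
t: 9.05
tool_pos: [0.5437, -0.05, 0.2672]
orientation: [-2.191, -2.251, 0.001]
force: [-0.2, -0.1, -1.7]
opening: 0.0196
gripper_force: 44.9
t 9.05 tcp [ 0.5437 -0.05    0.2672] yaw 1.55 tilt [-0.001  0.    -1.   ] q6 -0.21 F [-0.2 -0.1 -1.7] T [-0.14 -0.05  0.03] open 0.0196
-> travel [ 0.0016 -0.0009  0.0172] spin 0.0009
```

```bash
python3 -m inch '{"travel": [[-0.0001,0.0001,0.001],[-0.0001,0.0001,0.002],[-0.0001,0.0001,0.003],[-0.0001,0.0001,0.003]], "spin": [0,0,0,0]}'
python3 -c "
from h import *
goal(.5428,-.0484,.25,1.5)"
```

```text
t: 9.38
tool_pos: [0.5445, -0.0502, 0.2666]
orientation: [2.19, 2.25, 0.002]
force: [-3.4, 0.3, 9.0]
opening: 0.0195
gripper_force: 45.0
t 9.38 tcp [ 0.5445 -0.0502  0.2666] yaw 1.55 tilt [ 0.002 -0.    -1.   ] q6 -0.21 F [-3.4  0.3  9. ] T [ 0.02  0.92 -0.04] open 0.0195
-> travel [ 0.0019 -0.0017  0.0166] spin 0.0008
```

Seated: the key bottomed at TCP z 0.2666, which puts the tip at about 0.118. Now turn clockwise, with the TCP orbiting the key axis.

```bash
python3 -m inch '{"travel": [[0,-0.0002,-0.0008],[0,-0.0001,-0.0008],[0,0,-0.0008],[-0.0001,0.0002,-0.0008],[-0.0001,0.0004,-0.0008],[-0.0002,0.0005,-0.0008],[-0.0002,0.0006,-0.0008],[-0.0003,0.0007,-0.0008],[-0.0003,0.0008,-0.0008],[-0.0003,0.0009,-0.0008]], "spin": [0.02,0.08,0.15,0.22,0.29,0.36,0.43,0.5,0.56,0.6]}'
python3 -c "
from h import *
goal(.5428,-.0484,.25,1.5-66.7)"
```

```text
t: 10.22
tool_pos: [0.545, -0.0505, 0.2666]
orientation: [2.761, 1.498, 0.001]
force: [-1.8, 0.1, 5.6]
opening: 0.0199
gripper_force: 45.0
t 10.22 tcp [ 0.545  -0.0505  0.2666] yaw -33.04 tilt [ 0.001 -0.    -1.   ] q6 0.39 F [-1.8  0.1  5.6] T [-0.12  0.94  0.08] open 0.0199
-> travel [ 0.0005 -0.003   0.0166] spin 0.5614
```

```bash
python3 -m inch '{"travel": [[-0.0002,-0.0002,0],[-0.0003,-0.0002,0],[-0.0003,-0.0001,0],[-0.0004,0.0001,0],[-0.0004,0.0002,0],[-0.0005,0.0003,0],[-0.0005,0.0004,0],[-0.0005,0.0004,0]], "spin": [0.05,0.12,0.19,0.26,0.33,0.4,0.46,0.5]}'
python3 -m inch '{"travel": [[0,0,0],[0,0,0],[0,0,0],[0,0,0]], "spin": [0.02,0.04,0.06,0.06]}'
python3 -c "
from h import *
goal(.5428,-.0484,.25,1.5-66.7)"
```

```text
t: 10.88
tool_pos: [0.5451, -0.0512, 0.2666]
orientation: [3.046, 0.768, 0.001]
force: [-2.1, 0.1, 5.6]
opening: 0.0197
gripper_force: 45.0
t: 11.22
tool_pos: [0.545, -0.0512, 0.2666]
orientation: [3.066, 0.68, 0.001]
force: [-2.2, -1.3, 5.5]
opening: 0.0193
gripper_force: 45.0
t 11.22 tcp [ 0.545  -0.0512  0.2666] yaw -65.01 tilt [ 0.001 -0.001 -1.   ] q6 0.95 F [-2.2 -1.3  5.5] T [-0.13  1.    0.09] open 0.0193
-> travel [-0.0009 -0.0035  0.0166] spin 0.0034
```

Torque is still about 0.1 N m, so the stop has not been reached. Continue in small steps.

```bash
python3 -m inch '{"travel": [[0,0,0],[0,0,0],[0,0,0],[0,0,0]], "spin": [0.02,0.04,0.06,0.08]}'
python3 -c "
from h import *
goal(.5428,-.0484,.25,1.5-66.7)"
python3 -m inch '{"travel": [[0,0,0],[0,0,0],[0,0,0]], "spin": [0.02,0.04,0.06]}'
python3 -c "
from h import *
goal(.5428,-.0484,.25,1.5-66.7)"
```

```text
t: 11.55
tool_pos: [0.5451, -0.0513, 0.2667]
orientation: [3.091, 0.557, 0.001]
force: [-3.0, -0.6, 5.1]
opening: 0.0199
gripper_force: 45.0
t 11.55 tcp [ 0.5451 -0.0513  0.2667] yaw -69.57 tilt [ 0.001 -0.001 -1.   ] q6 1.03 F [-3.  -0.6  5.1] T [-0.19  0.99  0.18] open 0.0199
-> travel [-0.0011 -0.0035  0.0167] spin -0.0763
t: 11.8
tool_pos: [0.545, -0.0513, 0.2666]
orientation: [3.106, 0.464, 0.001]
force: [-2.8, -1.2, 6.3]
opening: 0.0197
gripper_force: 45.0
t 11.8 tcp [ 0.545  -0.0513  0.2666] yaw -73.01 tilt [ 0.001 -0.001 -1.   ] q6 1.09 F [-2.8 -1.2  6.3] T [-0.24  0.99  0.07] open 0.0197
-> travel [-0.0013 -0.0034  0.0166] spin -0.1363
```

The hex free play is ±8.6°, so the stop is expected at a tool yaw of about -74 ± 3°. Continue.

```bash
for i in 1; do python3 -m inch '{"travel": [[0,0,0],[0,0,0],[0,0,0]], "spin": [0.02,0.04,0.04]}' - 58
python3 -c "
from h import *
goal(.5428,-.0484,.25,1.5-66.7)"; done
python3 -m inch '{"travel": [[0,0,0],[0,0,0],[0,0,0]], "spin": [0.02,0.04,0.04]}'
python3 -c "
from h import *
goal(.5428,-.0484,.25,1.5-66.7)"
```

```text
t: 12.05
tool_pos: [0.545, -0.0513, 0.2666]
orientation: [3.115, 0.401, 0.001]
force: [-3.4, -0.7, 7.0]
opening: 0.0198
gripper_force: 58.0
t 12.05 tcp [ 0.545  -0.0513  0.2666] yaw -75.33 tilt [ 0.001 -0.001 -1.   ] q6 1.13 F [-3.4 -0.7  7. ] T [-0.26  1.01  0.11] open 0.0198
-> travel [-0.0014 -0.0034  0.0166] spin -0.1767
t: 12.3
tool_pos: [0.545, -0.0514, 0.2666]
orientation: [3.122, 0.339, 0.001]
force: [-2.8, -0.9, 5.8]
opening: 0.0195
gripper_force: 58.0
t 12.3 tcp [ 0.545  -0.0514  0.2666] yaw -77.62 tilt [ 0.001 -0.001 -1.   ] q6 1.17 F [-2.8 -0.9  5.8] T [-0.27  1.05  0.07] open 0.0195
-> travel [-0.0015 -0.0034  0.0166] spin -0.2167
```

```bash
python3 -m inch '{"travel": [[0,0,0],[0,0,0],[0,0,0]], "spin": [0.03,0.05,0.05]}'
python3 -c "
from h import *
goal(.5428,-.0484,.25,1.5-66.7)"
python3 -m inch '{"travel": [[0,0,0],[0,0,0],[0,0,0]], "spin": [0.02,0.04,0.04]}'
python3 - <<'E'
from h import *
goal(.5428,-.0484,.25,1.5-66.7)
p,d=optics.read_camera("scene"); np.savez("scene2.npz",p=p,d=d)
u,v=proj("scene",[.543,-.05,.17])[0].astype(int)
cv2.imwrite("pics/turn.png",cv2.resize(p[v-60:v+40,u-50:u+50],(600,600),interpolation=cv2.INTER_CUBIC)[...,::-1])
E
```

```text
t: 12.55
tool_pos: [0.545, -0.0514, 0.2666]
orientation: [3.13, 0.26, 0.001]
force: [-2.5, -0.3, 5.6]
opening: 0.0194
gripper_force: 58.0
t 12.55 tcp [ 0.545  -0.0514  0.2666] yaw -80.49 tilt [ 0.001 -0.001 -1.   ] q6 1.22 F [-2.5 -0.3  5.6] T [-0.33  1.09  0.07] open 0.0194
-> travel [-0.0017 -0.0033  0.0166] spin -0.2668
t: 12.8
tool_pos: [0.545, -0.0514, 0.2666]
orientation: [3.134, 0.198, 0.001]
force: [-3.0, -1.8, 6.9]
opening: 0.0196
gripper_force: 58.0
t 12.8 tcp [ 0.545  -0.0514  0.2666] yaw -82.77 tilt [ 0.001 -0.001 -1.   ] q6 1.26 F [-3.  -1.8  6.9] T [-0.35  1.14  0.11] open 0.0196
-> travel [-0.0018 -0.0033  0.0166] spin -0.3067
```

View pics/turn.png

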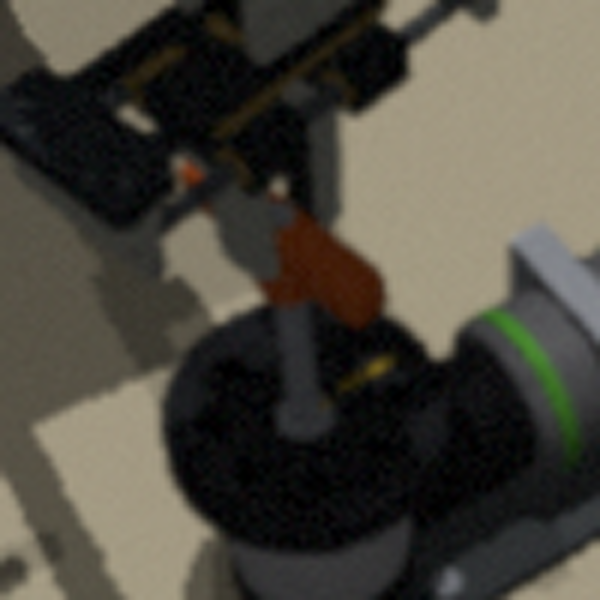

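The picture shows the key upright in the head and the head's yellow mark at about (325,403), nearly in line with the pad's line at (340,387) to (395,362). I'll quantify both the mark and the bar angle.

```bash
cat > mark.py <<'E'
from h import *
import sys
def mark(p,cx=.5424,cy=-.0518):
    g=np.linspace(-.05,.05,401);X,Y=np.meshgrid(g,-g)
    def rect(z):
        uv=proj("scene",np.c_[(cx+X).ravel(),(cy+Y).ravel(),np.full(X.size,z)]).astype(np.float32).reshape(401,401,2)
        return cv2.remap(p,uv[...,0],uv[...,1],cv2.INTER_LINEAR).astype(int)
    o=[]
    for z,a,b in ((.132,.006,.0135),(.138,.017,.045)):
        im=rect(z); r=np.hypot(X,Y); w=np.clip(np.minimum(im[...,0],im[...,1])-im[...,2]-12,0,None)*(r>a)*(r<b)
        o.append((np.round((w*X).sum()/max(w.sum(),1)*1e3,2),np.round((w*Y).sum()/max(w.sum(),1)*1e3,2),int(w.sum()),np.degrees(np.arctan2((w*Y).sum(),(w*X).sum())).round(1)))
    return o
if __name__=="__main__":
    for f in sys.argv[1:]:
        z=np.load(f);p,d=z["p"],z["d"];print(f,"head,pad mark",mark(p))
        W=cloud("scene",d);h=cv2.cvtColor(p,cv2.COLOR_RGB2HSV)
        m=(h[...,0]<14)&(h[...,1]>150)&(np.hypot(W[...,0]-.543,W[...,1]+.05)<.06)&(W[...,2]>.235)&(W[...,2]<.275);q=W[m][:,:2]
        if len(q)>10:
            U=np.linalg.svd(q-q.mean(0),full_matrices=False)[2][0];print("bar",len(q),np.degrees(np.arctan2(U[1],U[0])).round(1),cv2.minAreaRect((q*1e3).astype(np.float32)))
E
python3 mark.py scene0.npz scene1.npz scene2.npz
```

```text
scene0.npz head,pad mark [(np.float64(-9.97), np.float64(4.7), 2521, np.float64(154.7)), (np.float64(2.03), np.float64(32.02), 112152, np.float64(86.4))]
scene1.npz head,pad mark [(np.float64(0.0), np.float64(0.0), 0, np.float64(0.0)), (np.float64(2.5), np.float64(36.79), 49417, np.float64(86.1))]
bar 24 -119.7 ((551.288330078125, -60.59980392456055), (18.190475463867188, 6.976966857910156), 57.92591857910156)
scene2.npz head,pad mark [(np.float64(0.38), np.float64(11.0), 4, np.float64(88.0)), (np.float64(2.33), np.float64(35.35), 51972, np.float64(86.2))]
bar 209 8.2 ((547.9791259765625, -53.975830078125), (94.18843078613281, 23.569856643676758), 10.510526657104492)
```

Head mark is about 88° against the pad line at 86°, and the bar follows the gripper, so there are a couple of degrees left. Continue to the stop.

```bash
python3 -m inch '{"travel": [[0,0,0],[0,0,0],[0,0,0]], "spin": [0.02,0.04,0.04]}'
python3 -c "
from h import *
goal(.5428,-.0484,.25,1.5-66.7)"
python3 -m inch '{"travel": [[0,0,0],[0,0,0],[0,0,0]], "spin": [0.02,0.04,0.04]}'
python3 - <<'E'
from h import *
goal(.5428,-.0484,.25,1.5-66.7)
p,d=optics.read_camera("scene"); np.savez("scene3.npz",p=p,d=d)
E
python3 mark.py scene3.npz
```

```text
t: 13.1
tool_pos: [0.545, -0.0515, 0.2666]
orientation: [3.138, 0.135, 0.001]
force: [-3.0, -0.2, 5.9]
opening: 0.0197
gripper_force: 58.0
t 13.1 tcp [ 0.545  -0.0515  0.2666] yaw -85.06 tilt [ 0.001 -0.001 -1.   ] q6 1.3 F [-3.  -0.2  5.9] T [-0.36  1.18  0.13] open 0.0197
-> travel [-0.0019 -0.0033  0.0166] spin -0.3467
t: 13.35
tool_pos: [0.545, -0.0515, 0.2666]
orientation: [3.14, 0.072, 0.001]
force: [-2.7, -1.1, 6.1]
opening: 0.0196
gripper_force: 58.0
t 13.35 tcp [ 0.545  -0.0515  0.2666] yaw -87.35 tilt [ 0.001 -0.001 -1.   ] q6 1.34 F [-2.7 -1.1  6.1] T [-0.39  1.19  0.15] open 0.0196
-> travel [-0.002  -0.0032  0.0166] spin -0.3867
scene3.npz head,pad mark [(np.float64(-0.03), np.float64(11.29), 79, np.float64(90.2)), (np.float64(2.46), np.float64(35.84), 52463, np.float64(86.1))]
bar 202 3.3 ((563.9878540039062, -52.17603302001953), (61.85826110839844, 23.970773696899414), 4.3608479499816895)
```

```bash
python3 -m inch '{"travel": [[0,0,0],[0,0,0],[0,0,0]], "spin": [0.02,0.04,0.04]}'
python3 -c "
from h import *
goal(.5428,-.0484,.25,1.5-66.7)"
python3 -m inch '{"travel": [[0,0,0],[0,0,0],[0,0,0]], "spin": [0.02,0.04,0.04]}'
python3 - <<'E'
from h import *
goal(.5428,-.0484,.25,1.5-66.7)
p,d=optics.read_camera("scene"); np.savez("scene3.npz",p=p,d=d)
E
python3 mark.py scene3.npz
```

```text
t: 13.65
tool_pos: [0.5449, -0.0515, 0.2666]
orientation: [3.141, 0.01, 0.001]
force: [-2.2, -2.4, 5.8]
opening: 0.0196
gripper_force: 58.0
t 13.65 tcp [ 0.5449 -0.0515  0.2666] yaw -89.65 tilt [ 0.001 -0.001 -1.   ] q6 1.38 F [-2.2 -2.4  5.8] T [-0.44  1.12  0.14] open 0.0196
-> travel [-0.0021 -0.0031  0.0166] spin -0.4267
t: 13.9
tool_pos: [0.5449, -0.0515, 0.2666]
orientation: [3.14, -0.053, 0.001]
force: [-3.1, -1.4, 5.9]
opening: 0.0195
gripper_force: 58.0
t 13.9 tcp [ 0.5449 -0.0515  0.2666] yaw -91.94 tilt [ 0.    -0.001 -1.   ] q6 1.42 F [-3.1 -1.4  5.9] T [-0.47  1.17  0.12] open 0.0195
-> travel [-0.0022 -0.0031  0.0166] spin -0.4667
scene3.npz head,pad mark [(np.float64(0.0), np.float64(0.0), 0, np.float64(0.0)), (np.float64(2.36), np.float64(36.66), 56869, np.float64(86.3))]
bar 200 -1.3 ((562.2975463867188, -54.50049591064453), (65.9895248413086, 22.011043548583984), 0.37326449155807495)
```

```bash
python3 - <<'E'
from h import *
o=[]
for f in ("scene2.npz","scene3.npz"):
    p=np.load(f)["p"];u,v=proj("scene",[.543,-.045,.15])[0].astype(int)
    o.append(cv2.resize(p[v-28:v+22,u-20:u+30],(400,400),interpolation=cv2.INTER_CUBIC))
im=np.clip(np.hstack(o).astype(float)*1.6,0,255).astype(np.uint8)
cv2.imwrite("pics/cmp.png",im[...,::-1])
E
```

```text
(no output)
```

View pics/cmp.png

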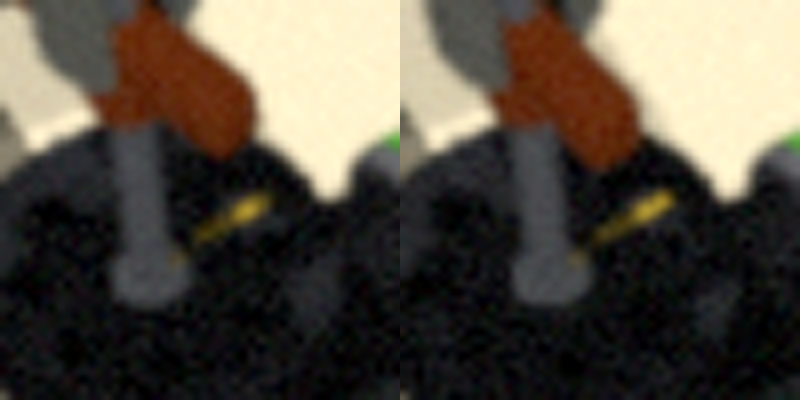

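Both halves show the head's mark in line with the pad's line, at (178,258) and (577,258), so the screw looks aligned. I'll push on a bit to confirm the hard stop by torque.

```bash
python3 -m inch '{"travel": [[0,0,0],[0,0,0],[0,0,0]], "spin": [0.03,0.06,0.08]}' - 60
python3 -c "
from h import *
goal(.5428,-.0484,.25,1.5-66.7)"
python3 -m inch '{"travel": [[0,0,0],[0,0,0],[0,0,0]], "spin": [0.03,0.06,0.08]}'
python3 -c "
from h import *
goal(.5428,-.0484,.25,1.5-66.7)"
python3 - <<'E'
from h import *
p,d=optics.read_camera("scene"); np.savez("scene3.npz",p=p,d=d)
E
python3 mark.py scene3.npz
```

```text
t: 14.2
tool_pos: [0.5449, -0.0516, 0.2666]
orientation: [3.135, -0.179, 0.001]
force: [-3.6, -1.4, 6.3]
opening: 0.0195
gripper_force: 60.0
t 14.2 tcp [ 0.5449 -0.0516  0.2666] yaw -96.54 tilt [ 0.    -0.001 -1.   ] q6 1.5 F [-3.6 -1.4  6.3] T [-0.55  1.25  0.17] open 0.0195
-> travel [-0.0024 -0.0029  0.0166] spin -0.5471
t: 14.45
tool_pos: [0.5448, -0.0516, 0.2666]
orientation: [3.126, -0.305, 0.001]
force: [-3.4, -1.2, 5.7]
opening: 0.0193
gripper_force: 60.0
t 14.45 tcp [ 0.5448 -0.0516  0.2666] yaw -101.13 tilt [ 0.    -0.001 -1.   ] q6 1.58 F [-3.4 -1.2  5.7] T [-0.59  1.34  0.13] open 0.0193
-> travel [-0.0026 -0.0028  0.0166] spin -0.6271
scene3.npz head,pad mark [(np.float64(-1.73), np.float64(12.84), 34, np.float64(97.7)), (np.float64(-0.93), np.float64(33.29), 37801, np.float64(91.6))]
bar 209 -14.7 ((557.3970947265625, -55.87944412231445), (22.02275276184082, 76.0373306274414), 78.83734130859375)
```

```bash
python3 -m inch '{"travel": [[-0.0005,0.0006,0],[-0.0005,0.0007,0],[-0.0005,0.0007,0],[-0.0005,0.0007,0]], "spin": [0,0.04,0.08,0.1]}'
python3 -c "
from h import *
goal(.5428,-.0484,.25,-125.2)"
python3 -m inch '{"travel": [[0,0.0001,0],[0,0.0002,0],[-0.0001,0.0003,0],[-0.0001,0.0003,0]], "spin": [0.06,0.12,0.18,0.18]}'
python3 -c "
from h import *
goal(.5428,-.0484,.25,-125.2)"
```

```text
t: 14.83
tool_pos: [0.5443, -0.052, 0.2666]
orientation: [3.107, -0.462, 0.001]
force: [-3.6, -1.3, 6.3]
opening: 0.0196
gripper_force: 60.0
t 14.83 tcp [ 0.5443 -0.052   0.2666] yaw -106.9 tilt [ 0.001 -0.001 -1.   ] q6 1.68 F [-3.6 -1.3  6.3] T [-0.21  1.15  0.08] open 0.0196
-> travel [-0.0025 -0.003   0.0166] spin 0.3194
t: 15.17
tool_pos: [0.5441, -0.0521, 0.2666]
orientation: [3.052, -0.741, 0.001]
force: [-3.6, -1.1, 6.1]
opening: 0.0197
gripper_force: 60.0
t 15.17 tcp [ 0.5441 -0.0521  0.2666] yaw -117.3 tilt [ 0.001 -0.001 -1.   ] q6 1.86 F [-3.6 -1.1  6.1] T [-0.16  1.18  0.03] open 0.0197
-> travel [-0.0029 -0.0027  0.0166] spin 0.1378
```

```bash
python3 -m inch '{"travel": [[0,0.0001,0],[0,0.0002,0],[0,0.0002,0]], "spin": [0.06,0.12,0.137]}'
python3 -m inch '{"travel": [[0,0,-0.003],[0,0,-0.007],[0,0,-0.012],[0,0,-0.018],[0,0,-0.026],[0,0,-0.036],[0,0,-0.046],[0,0,-0.05],[0,0,-0.05]], "spin": [0,0,0,0,0,0,0,0,0]}'
python3 - <<'E'
from h import *
goal(.5428,-.0484,.25,-125.2)
p,d=optics.read_camera("scene"); np.savez("scene4.npz",p=p,d=d)
u,v=proj("scene",[.543,-.045,.145])[0].astype(int)
a=p[v-25:v+25,u-25:u+25]
g=np.linspace(-.025,.025,300); X,Y=np.meshgrid(g,-g)
P=np.dstack([.5420+X,-.0516+Y,np.full_like(X,.132)]).reshape(-1,3)
uv=proj("scene",P).reshape(300,300,2).astype(np.float32)
im=cv2.remap(p,uv[...,0],uv[...,1],cv2.INTER_CUBIC)
o=np.hstack([cv2.resize(a,(400,400),interpolation=cv2.INTER_CUBIC),cv2.resize(im,(400,400))])
cv2.imwrite("pics/after.png",np.clip(o[...,::-1].astype(float)*1.5,0,255).astype(np.uint8))
import mark
print(mark.mark(p,.5420,-.0516), mark.mark(np.load("scene0.npz")["p"],.5420,-.0516))
E
```

```text
t: 15.42
tool_pos: [0.5441, -0.0522, 0.2666]
orientation: [2.995, -0.948, 0.001]
force: [-2.7, -0.3, 5.7]
opening: 0.0194
gripper_force: 60.0
t: 16.17
tool_pos: [0.545, -0.0522, 0.3177]
orientation: [-2.997, 0.942, -0.005]
force: [0.4, 0.1, -1.8]
opening: 0.0195
gripper_force: 59.9
t 16.17 tcp [ 0.545  -0.0522  0.3177] yaw -124.9 tilt [ 0.003 -0.001 -1.   ] q6 1.99 F [ 0.4  0.1 -1.8] T [ 0.02  0.19 -0.05] open 0.0195
-> travel [-0.0041 -0.0018  0.0677] spin 0.0052
[(np.float64(-0.26), np.float64(11.83), 18, np.float64(91.3)), (np.float64(2.71), np.float64(35.38), 71971, np.float64(85.6))] [(np.float64(-9.71), np.float64(4.59), 2680, np.float64(154.7)), (np.float64(2.43), np.float64(31.9), 112753, np.float64(85.6))]
```

View pics/after.png

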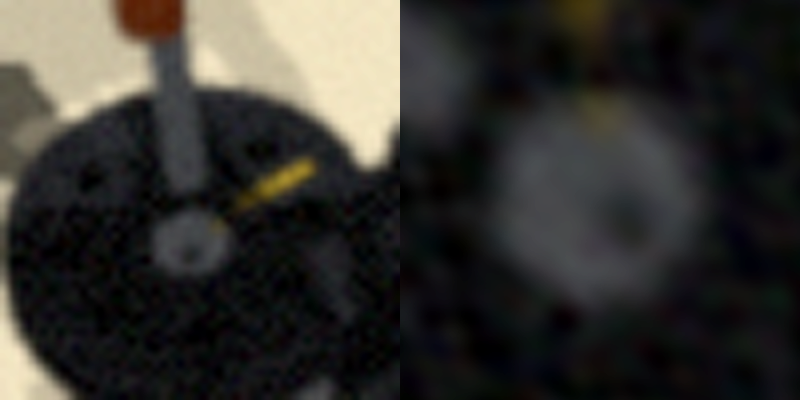

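Left crop: the key's tip has lifted clear at (185,190), and the head at (190,240) has its mark at (215,222) lying along the pad's line. It reads within a few degrees of tight. To be certain I re-engage and apply the torque once more.

```bash
python3 -m inch '{"travel": [[0,0,0.008],[0,0,0.018],[0,0,0.026],[0,0,0.032],[0,0,0.036],[0,0,0.038],[0,0,0.04]], "spin": [0,0,0,0,0,0,0]}'
python3 -c "
from h import *
goal(.5441,-.0522,.2666,-125.2)"
python3 -m inch '{"travel": [[0,0,0.0015],[0,0,0.003],[0,0,0.0045],[0,0,0.006]], "spin": [0,0,0,0]}'
python3 -c "
from h import *
goal(.5441,-.0522,.2666,-125.2)"
```

```text
t: 16.8
tool_pos: [0.5437, -0.0521, 0.2749]
orientation: [2.997, -0.942, -0.002]
force: [-1.0, -0.1, -0.8]
opening: 0.0195
gripper_force: 59.9
t 16.8 tcp [ 0.5437 -0.0521  0.2749] yaw -124.91 tilt [-0.001 -0.    -1.   ] q6 1.99 F [-1.  -0.1 -0.8] T [-0.03  0.68 -0.01] open 0.0195
-> travel [ 0.0004 -0.0001  0.0083] spin 0.0051
t: 17.13
tool_pos: [0.544, -0.0521, 0.2696]
orientation: [2.997, -0.942, -0.0]
force: [-2.4, -0.6, 0.1]
opening: 0.0195
gripper_force: 59.9
t 17.13 tcp [ 0.544  -0.0521  0.2696] yaw -124.91 tilt [-0. -0. -1.] q6 1.99 F [-2.4 -0.6  0.1] T [-0.04  1.08  0.03] open 0.0195
-> travel [0.0001 0.     0.003 ] spin 0.0051
```

```bash
python3 -m inch '{"travel": [[-0.0008,0.0006,0],[-0.0008,0.0006,0.0015],[-0.0008,0.0006,0.003],[-0.0008,0.0006,0.004],[-0.0008,0.0006,0.004]], "spin": [0,0,0,0,0]}'
python3 -c "
from h import *
goal(.5441,-.0522,.2666,-125.2)"
python3 -m inch '{"travel": [[0,0,0],[0,0,0],[0,0,0],[0,0,0]], "spin": [0.04,0.08,0.12,0.12]}'
python3 -c "
from h import *
goal(.5441,-.0522,.2666,-125.2)"
```

```text
t: 17.55
tool_pos: [0.5436, -0.0522, 0.2666]
orientation: [-2.997, 0.942, -0.003]
force: [-2.0, 0.8, 5.1]
opening: 0.0191
gripper_force: 59.9
t 17.55 tcp [ 0.5436 -0.0522  0.2666] yaw -124.9 tilt [ 0.002 -0.    -1.   ] q6 1.99 F [-2.   0.8  5.1] T [0.08 0.86 0.04] open 0.0191
-> travel [ 0.0004 -0.0003  0.    ] spin 0.0052
t: 17.88
tool_pos: [0.5435, -0.0522, 0.2666]
orientation: [-2.934, 1.124, -0.002]
force: [-2.9, 0.3, 4.7]
opening: 0.0193
gripper_force: 59.9
t 17.88 tcp [ 0.5435 -0.0522  0.2666] yaw -131.93 tilt [ 0.002 -0.    -1.   ] q6 2.11 F [-2.9  0.3  4.7] T [0.05 1.1  0.03] open 0.0193
-> travel [ 0.0005 -0.0004  0.    ] spin -0.1174
```

```bash
for k in 1; do python3 -m inch '{"travel": [[0,0,0],[0,0,0],[0,0,0]], "spin": [0.03,0.05,0.05]}'
python3 -c "
from h import *
goal(.5441,-.0522,.2666,-125.2)"; done
python3 -m inch '{"travel": [[0,0,0],[0,0,0],[0,0,0]], "spin": [0.03,0.05,0.05]}'
python3 -c "
from h import *
goal(.5441,-.0522,.2666,-125.2)"
python3 -m inch '{"travel": [[0,0,0],[0,0,0],[0,0,0]], "spin": [0.03,0.05,0.05]}'
python3 - <<'E'
from h import *
goal(.5441,-.0522,.2666,-125.2)
p,d=optics.read_camera("scene"); np.savez("scene5.npz",p=p,d=d)
E
python3 mark.py scene4.npz scene5.npz
```

```text
t: 18.13
tool_pos: [0.5434, -0.0523, 0.2666]
orientation: [-2.905, 1.195, -0.002]
force: [-2.6, -0.4, 6.7]
opening: 0.0195
gripper_force: 60.0
t 18.13 tcp [ 0.5434 -0.0523  0.2666] yaw -134.72 tilt [ 0.001 -0.    -1.   ] q6 2.16 F [-2.6 -0.4  6.7] T [0.01 1.19 0.03] open 0.0195
-> travel [ 0.0005 -0.0005  0.    ] spin -0.1662
t: 18.38
tool_pos: [0.5433, -0.0523, 0.2666]
orientation: [-2.875, 1.267, -0.002]
force: [-2.8, -0.9, 5.9]
opening: 0.0194
gripper_force: 60.0
t 18.38 tcp [ 0.5433 -0.0523  0.2666] yaw -137.59 tilt [ 0.001 -0.001 -1.   ] q6 2.21 F [-2.8 -0.9  5.9] T [0.02 1.28 0.05] open 0.0194
-> travel [ 0.0005 -0.0006  0.    ] spin -0.2162
t: 18.63
tool_pos: [0.5433, -0.0523, 0.2666]
orientation: [2.842, -1.339, 0.002]
force: [-4.0, -0.2, 5.2]
opening: 0.0196
gripper_force: 60.0
t 18.63 tcp [ 0.5433 -0.0523  0.2666] yaw -140.45 tilt [ 0.001 -0.001 -1.   ] q6 2.26 F [-4.  -0.2  5.2] T [0.04 1.34 0.09] open 0.0196
-> travel [ 0.0005 -0.0007  0.    ] spin -0.2661
scene4.npz head,pad mark [(np.float64(-0.55), np.float64(11.9), 21, np.float64(92.6)), (np.float64(2.3), np.float64(35.5), 71345, np.float64(86.3))]
scene5.npz head,pad mark [(np.float64(0.0), np.float64(0.0), 0, np.float64(0.0)), (np.float64(0.6), np.float64(34.79), 68288, np.float64(89.0))]
bar 202 -48.2 ((552.5933837890625, -63.03627395629883), (21.947956085205078, 73.92672729492188), 44.18629837036133)
```

```bash
python3 -m inch '{"travel": [[-0.0002,0.0002,0],[-0.0004,0.0004,0],[-0.0005,0.0005,0],[-0.0005,0.0005,0]], "spin": [0.03,0.06,0.09,0.1]}'
python3 -c "
from h import *
goal(.5441,-.0522,.2666,-125.2)"
python3 -m inch '{"travel": [[0,0,0],[0,0,0],[0,0,0]], "spin": [0.03,0.05,0.05]}'
python3 -c "
from h import *
goal(.5441,-.0522,.2666,-125.2)"
```

```text
t: 19.02
tool_pos: [0.5427, -0.0521, 0.2666]
orientation: [-2.771, 1.479, -0.002]
force: [-3.4, -0.3, 5.3]
opening: 0.0192
gripper_force: 60.0
t 19.02 tcp [ 0.5427 -0.0521  0.2666] yaw -146.19 tilt [ 0.002 -0.    -1.   ] q6 2.36 F [-3.4 -0.3  5.3] T [0.05 1.08 0.16] open 0.0192
-> travel [ 0.0008 -0.0011  0.    ] spin -0.3664
t: 19.27
tool_pos: [0.5427, -0.0521, 0.2666]
orientation: [-2.734, 1.547, -0.002]
force: [-2.9, -0.4, 5.7]
opening: 0.0195
gripper_force: 60.0
t 19.27 tcp [ 0.5427 -0.0521  0.2666] yaw -149.03 tilt [ 0.001 -0.    -1.   ] q6 2.41 F [-2.9 -0.4  5.7] T [0.1  1.16 0.17] open 0.0195
-> travel [ 0.0008 -0.0011  0.    ] spin -0.4158
```

Torque held at 0.17 N m against the stop, above the screw's own 0.1, so it is tight. Back off within the free play, then lift out.

```bash
python3 -m inch '{"travel": [[0.0001,-0.0001,0],[0.0002,-0.0002,0],[0.0003,-0.0003,0],[0.0004,-0.0004,-0.001],[0.0005,-0.0005,-0.001],[0.0005,-0.0005,-0.001]], "spin": [-0.08,-0.16,-0.24,-0.32,-0.38,-0.38]}'
python3 -m inch '{"travel": [[0,0,-0.003],[0,0,-0.007],[0,0,-0.012],[0,0,-0.018],[0,0,-0.026],[0,0,-0.034],[0,0,-0.038],[0,0,-0.038]], "spin": [0,0,0,0,0,0,0,0]}'
python3 - <<'E'
from h import *
goal(.5827,-.3115,.305,9.57)
ims=[]
for i in range(4):
    p,d=optics.read_camera("scene"); ims.append(p)
p=np.mean(ims,0).astype(np.uint8); np.savez("scene6.npz",p=p,d=d)
import mark; print(mark.mark(p,.5420,-.0516))
g=np.linspace(-.025,.025,300); X,Y=np.meshgrid(g,-g)
P=np.dstack([.5420+X,-.0516+Y,np.full_like(X,.132)]).reshape(-1,3)
uv=proj("scene",P).reshape(300,300,2).astype(np.float32)
im=cv2.remap(p,uv[...,0],uv[...,1],cv2.INTER_CUBIC).astype(int); y=np.minimum(im[...,0],im[...,1])-im[...,2]
print([[ (a,round(float(y[int(150-r*6*np.sin(np.radians(a))),int(150+r*6*np.cos(np.radians(a)))]),0)) for a in range(70,112,4)] for r in (9,10.5,12)])
# key pose in hand
W=cloud("scene",d);m=(np.hypot(W[...,0]-.545,W[...,1]+.052)<.02)&(W[...,2]>.165)&(W[...,2]<.24);e=np.array([-.85865,.51256])
for a,b in((.165,.19),(.19,.215),(.215,.24)):
    t=W[m&(W[...,2]>a)&(W[...,2]<b)]; print(len(t),(np.median(t[:,:2],0)+5.5e-3*e).round(4))
E
```

```text
t: 19.77
tool_pos: [0.5433, -0.0523, 0.2667]
orientation: [-2.979, 0.998, -0.001]
force: [-2.5, -0.1, 1.5]
opening: 0.0196
gripper_force: 59.9
t: 20.43
tool_pos: [0.5439, -0.0523, 0.3064]
orientation: [-2.977, 1.002, -0.005]
force: [0.7, -0.1, -2.1]
opening: 0.0195
gripper_force: 59.9
t 20.43 tcp [ 0.5439 -0.0523  0.3064] yaw -127.2 tilt [ 0.003 -0.001 -1.   ] q6 2.03 F [ 0.7 -0.1 -2.1] T [0.02 0.13 0.01] open 0.0195
-> travel [0.1876 0.1829 0.0017] spin -2.3872
[(np.float64(0.0), np.float64(0.0), 0, np.float64(0.0)), (np.float64(2.66), np.float64(35.5), 68379, np.float64(85.7))]
[[(70, 4.0), (74, 6.0), (78, 8.0), (82, 10.0), (86, 10.0), (90, 11.0), (94, 10.0), (98, 9.0), (102, 5.0), (106, 4.0), (110, 0.0)], [(70, 3.0), (74, 6.0), (78, 9.0), (82, 11.0), (86, 12.0), (90, 13.0), (94, 12.0), (98, 11.0), (102, 8.0), (106, 5.0), (110, 3.0)], [(70, 1.0), (74, 5.0), (78, 8.0), (82, 10.0), (86, 12.0), (90, 12.0), (94, 12.0), (98, 10.0), (102, 9.0), (106, 6.0), (110, 3.0)]]
30 [ 0.5427 -0.0537]
37 [ 0.5427 -0.0542]
24 [ 0.5428 -0.0517]
```

The mark peak is within error of the pad line. Now carry the key back.

```bash
python3 -m inch '{"travel": [[0.005,0.005,0],[0.015,0.015,0],[0.025,0.025,0],[0.035,0.035,0],[0.045,0.044,0],[0.055,0.054,0],[0.065,0.064,0],[0.075,0.073,0],[0.085,0.083,0],[0.094,0.0915,0]], "spin": [-0.12,-0.24,-0.36,-0.48,-0.6,-0.72,-0.84,-0.96,-1.08,-1.2]}'
python3 -c "
from h import *
goal(.5827,-.3115,.305,9.57)"
```

```text
t: 21.47
tool_pos: [0.5624, -0.1827, 0.3037]
orientation: [-3.02, -0.863, 0.001]
force: [-0.0, -0.1, -2.3]
opening: 0.0198
gripper_force: 59.9
t 21.47 tcp [ 0.5624 -0.1827  0.3037] yaw -58.11 tilt [-0.001  0.    -1.   ] q6 0.61 F [-0.  -0.1 -2.3] T [-0.04  0.11  0.02] open 0.0198
-> travel [-0.0508  0.1201 -0.0014] spin -1.1813
```

```bash
python3 -m inch '{"travel": [[-0.005,0.012,0],[-0.01,0.024,0],[-0.015,0.036,0],[-0.02,0.048,-0.001],[-0.025,0.06,-0.001],[-0.03,0.072,-0.001],[-0.036,0.085,-0.001],[-0.041,0.098,-0.001],[-0.046,0.11,-0.001],[-0.051,0.12,-0.001]], "spin": [-0.12,-0.24,-0.36,-0.48,-0.6,-0.72,-0.84,-0.96,-1.08,-1.18]}'
python3 -m inch '{"travel": [[0,0,0],[0,0,0],[0,0,0]], "spin": [0,0,0]}'
python3 - <<'E'
from h import *
p,d=optics.read_camera("scene"); np.savez("scene7.npz",p=p,d=d)
W=cloud("scene",d);V=np.array(optics.camera_info("scene")["view"]);cam=-V[:3,:3].T@V[:3,3]
e=np.array([.583,-.313])-cam[:2];e/=np.linalg.norm(e)
for a,b in((.165,.19),(.19,.215),(.215,.24)):
    t=W[(np.hypot(W[...,0]-.585,W[...,1]+.315)<.025)&(W[...,2]>a)&(W[...,2]<b)]; print(len(t),(np.median(t[:,:2],0)+5.5e-3*e).round(4))
goal(.5827,-.3115,.305,9.57)
goal(.5827,-.3115,.1557,9.57)
E
```

```text
t: 22.3
tool_pos: [0.5818, -0.3116, 0.3044]
orientation: [-2.029, -2.397, 0.0]
force: [0.6, 0.5, -2.8]
opening: 0.0195
gripper_force: 59.9
t: 22.55
tool_pos: [0.5819, -0.3102, 0.305]
orientation: [-2.04, -2.388, -0.0]
force: [0.4, -0.2, -1.6]
opening: 0.0196
gripper_force: 59.9
29 [ 0.5801 -0.3121]
40 [ 0.5807 -0.3113]
44 [ 0.5807 -0.3116]
t 22.6 tcp [ 0.582  -0.3101  0.3052] yaw 9.03 tilt [-0.     0.001 -1.   ] q6 -0.72 F [ 0.1  0.2 -1.8] T [-0.07  0.04  0.02] open 0.0194
-> travel [-0.0015  0.0005  0.0002] spin -0.0095
t 22.6 tcp [ 0.582  -0.3101  0.3052] yaw 9.03 tilt [-0.     0.001 -1.   ] q6 -0.72 F [ 0.1  0.2 -1.8] T [-0.07  0.04  0.02] open 0.0194
-> travel [-0.0016  0.0005  0.1495] spin -0.0095
```

```bash
python3 -m inch '{"travel": [[-0.0016,0.001,0],[-0.0016,0.001,0.012],[-0.0016,0.001,0.024],[-0.0016,0.001,0.034],[-0.0016,0.001,0.04],[-0.0016,0.001,0.044],[-0.0016,0.001,0.048],[-0.0016,0.001,0.05]], "spin": [-0.01,-0.01,-0.01,-0.01,-0.01,-0.01,-0.01,-0.01]}'
python3 -c "
from h import *
goal(.5827,-.3115,.1557,9.57)"
```

```text
t: 23.27
tool_pos: [0.5831, -0.3122, 0.2547]
orientation: [-2.025, -2.401, 0.0]
force: [-1.0, -0.3, -1.3]
opening: 0.0196
gripper_force: 59.9
t 23.27 tcp [ 0.5831 -0.3122  0.2547] yaw 9.73 tilt [-0.001  0.    -1.   ] q6 -0.74 F [-1.  -0.3 -1.3] T [-0.06  0.1   0.03] open 0.0196
-> travel [ 0.0007 -0.0002  0.099 ] spin 0.0029
```

Tip is inside the hole with no contact force. Lower it home.

```bash
python3 -m inch '{"travel": [[0.0004,-0.0004,0.01],[0.0005,-0.0004,0.025],[0.0005,-0.0004,0.04],[0.0005,-0.0004,0.055],[0.0005,-0.0004,0.07],[0.0005,-0.0004,0.08],[0.0005,-0.0004,0.087],[0.0005,-0.0004,0.092],[0.0005,-0.0004,0.095],[0.0005,-0.0004,0.096]], "spin": [0,0,0,0,0,0,0,0,0,0]}'
python3 -c "
from h import *
goal(.5827,-.3115,.1557,9.57)"
python3 -m inch '{"travel": [[0,0,0.001],[0,0,0.002],[0,0,0.0035],[0,0,0.0035]], "spin": [0,0,0,0]}'
python3 -c "
from h import *
goal(.5827,-.3115,.1557,9.57)"
```

```text
t: 24.1
tool_pos: [0.5829, -0.3119, 0.1594]
orientation: [2.025, 2.402, 0.0]
force: [-0.3, 0.1, -1.4]
opening: 0.0194
gripper_force: 59.9
t 24.1 tcp [ 0.5829 -0.3119  0.1594] yaw 9.73 tilt [ 0. -0. -1.] q6 -0.74 F [-0.3  0.1 -1.4] T [-0.1  -0.01  0.03] open 0.0194
-> travel [ 0.0005 -0.0001  0.0037] spin 0.0029
t: 24.43
tool_pos: [0.5829, -0.3119, 0.1561]
orientation: [2.025, 2.402, 0.0]
force: [-0.1, 0.0, -1.3]
opening: 0.0194
gripper_force: 59.9
t 24.43 tcp [ 0.5829 -0.3119  0.1561] yaw 9.74 tilt [ 0. -0. -1.] q6 -0.74 F [-0.1  0.  -1.3] T [-0.07  0.03  0.01] open 0.0194
-> travel [ 0.0005 -0.0001  0.0004] spin 0.003
```

```bash
python3 -m inch '{"travel": [[0,0,0.0006],[0,0,0.0012],[0,0,0.0016],[0,0,0.0016]], "spin": [0,0,0,0]}'
python3 -m inch '{"travel": [[0,0,0],[0,0,0],[0,0,0],[0,0,0]], "spin": [0,0,0,0]}' 0.5 20
python3 -c "
from h import *
goal(.5827,-.3115,.236,9.57)"
```

```text
t: 24.77
tool_pos: [0.5829, -0.312, 0.1559]
orientation: [2.024, 2.401, 0.0]
force: [-3.6, 1.4, 7.2]
opening: 0.0193
gripper_force: 60.0
t: 25.1
tool_pos: [0.5828, -0.3119, 0.1543]
orientation: [2.025, 2.402, 0.0]
force: [-0.5, 0.6, -0.1]
opening: 0.0414
gripper_force: 0.0
t 25.1 tcp [ 0.5828 -0.3119  0.1543] yaw 9.74 tilt [ 0. -0. -1.] q6 -0.74 F [-0.5  0.6 -0.1] T [-0.08  0.06  0.04] open 0.0414
-> travel [ 0.0004 -0.     -0.0817] spin 0.003
```

Key is home and released. Rise, and locate the wheel crest from the first pictures.

```bash
python3 -m inch '{"travel": [[0,0,-0.01],[0,0,-0.03],[0,0,-0.055],[0,0,-0.08],[0,0,-0.096],[0,0,-0.1]], "spin": [0,0,0,0,0,0]}'
python3 - <<'E'
from h import *
o=[]
th=np.radians(84.8); ey=np.array([np.cos(th),np.sin(th)]);ex=np.array([ey[1],-ey[0]]);c0=np.array([.5663,.2072])
g=np.linspace(-.03,.03,400);X,Y=np.meshgrid(g,-g)
XY=c0+X[...,None]*ex+Y[...,None]*ey
for c in ("scene","top"):
    z=np.load(f"{c}0.npz");p,d=z["p"],z["d"];W=cloud(c,d)
    uv=proj(c,np.c_[XY.reshape(-1,2),np.full(X.size,.107)]).astype(np.float32).reshape(400,400,2)
    im=cv2.remap(p,uv[...,0],uv[...,1],cv2.INTER_CUBIC);o.append(im)
    L=(W[...,:2]-c0)@np.c_[ex,ey]
    m=(W[...,2]>.1058)&(W[...,2]<.113)&(np.abs(L[...,0])<.02)&(np.abs(L[...,1])<.035)
    print(c,"wheel pts",m.sum(),(L[m].mean(0)*1e3).round(1),(L[m].min(0)*1e3).round(1),(L[m].max(0)*1e3).round(1),W[m][:,2].max().round(4))
    for n in ("wheel_crest","speed_wheel"):
        pass
cv2.imwrite("pics/wheel.png",np.clip(np.hstack(o)[...,::-1]*1.4,0,255).astype(np.uint8))
p,d=optics.read_camera("scene"); np.savez("scene8.npz",p=p,d=d)
W=cloud("scene",d);h=cv2.cvtColor(p,cv2.COLOR_RGB2HSV)
m=(h[...,0]<14)&(h[...,1]>170)&(h[...,2]>120)&(np.hypot(W[...,0]-.585,W[...,1]+.315)<.07)&(W[...,2]>.125);q=W[m]
print("key",len(q),"ztop",np.percentile(q[:,2],90).round(4),cv2.minAreaRect((q[q[:,2]>.15][:,:2]*1e3).astype(np.float32)))
goal(.5663,.2072,.256,84.8)
E
```

```text
t: 25.6
tool_pos: [0.5843, -0.3128, 0.2597]
orientation: [2.021, 2.397, 0.001]
force: [0.1, -0.1, 1.2]
opening: 0.0465
gripper_force: 0.0
scene wheel pts 77 [ 0.8 -1.6] [-19.7 -34.4] [18.3 35. ] 0.1126
top wheel pts 82 [ 1.  -1.6] [-19.3 -34.9] [19.9 33.8] 0.1128
key 9 ztop 0.1596 ((575.1648559570312, -289.2622985839844), (4.699550628662109, 11.269291877746582), 15.62183666229248)
t 25.65 tcp [ 0.584  -0.3126  0.2584] yaw 9.74 tilt [ 0.005 -0.003 -1.   ] q6 -0.74 F [-0.7  0.1 -0. ] T [-0.03  0.07  0.04] open 0.0465
-> travel [0.5153 0.0705 0.0007] spin -1.31
```

View pics/wheel.png

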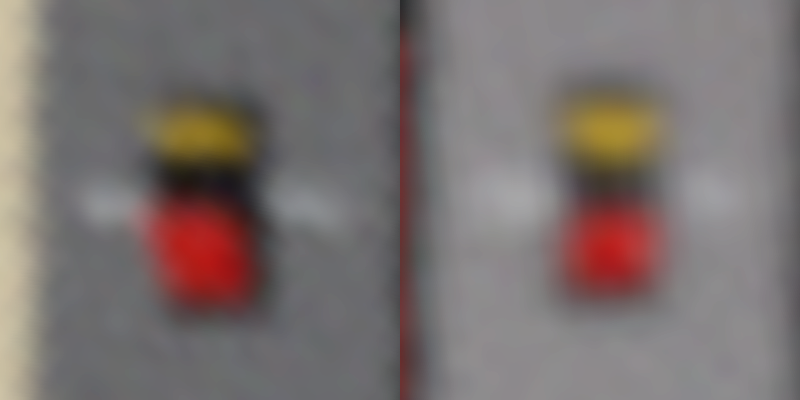

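The wheel at the panel shows red just on the pad side of the dashes, about -8 mm, and yellow about +10 mm. The dashes are at crop y of about 205 and 190. So θ is about 1.45 and the roll needed is about 29 mm towards the pad. Crest is at about (0.5673, 0.2075). Move over it with jaws closed.

```bash
python3 -m inch '{"travel": [[0.02,0.003,0],[0.055,0.008,0],[0.093,0.013,0],[0.131,0.018,0],[0.169,0.023,0],[0.207,0.028,0],[0.245,0.033,0],[0.283,0.038,0],[0.321,0.044,0],[0.36,0.05,0]], "spin": [-0.05,-0.12,-0.19,-0.26,-0.33,-0.4,-0.48,-0.56,-0.64,-0.7]}' 1 20
python3 -c "
from h import *
goal(.5680,.2150,.15,84.8)"
```

```text
t: 26.48
tool_pos: [0.5701, 0.0531, 0.2528]
orientation: [-1.072, -2.951, 0.001]
force: [0.0, -0.1, -0.8]
opening: 0.0005
gripper_force: 0.0
t 26.48 tcp [0.5701 0.0531 0.2528] yaw 50.08 tilt [-0.002 -0.    -1.   ] q6 -0.87 F [ 0.  -0.1 -0.8] T [-0.03  0.02  0.01] open 0.0005
-> travel [0.1053 0.123  0.1028] spin -0.6061
```

```bash
python3 -m inch '{"travel": [[0.012,0.014,0],[0.027,0.031,0],[0.045,0.052,0],[0.062,0.073,0.01],[0.08,0.093,0.03],[0.095,0.111,0.05],[0.103,0.12,0.07],[0.105,0.123,0.085],[0.105,0.123,0.095],[0.105,0.123,0.1]], "spin": [-0.06,-0.12,-0.2,-0.28,-0.36,-0.44,-0.52,-0.58,-0.606,-0.606]}'
python3 -m inch '{"travel": [[0,0,0],[0,0,0]], "spin": [0,0]}'
python3 - <<'E'
from h import *
o=optics.read_camera("scene")
goal(.5680,.2150,.1285,84.8)
E
```

```text
t: 27.32
tool_pos: [0.568, 0.2131, 0.1504]
orientation: [-0.145, -3.133, 0.003]
force: [0.3, -0.6, 0.3]
opening: 0.0004
gripper_force: 0.0
t: 27.48
tool_pos: [0.5698, 0.2128, 0.1538]
orientation: [-0.151, -3.137, 0.001]
force: [-0.1, -0.7, 0.8]
opening: 0.0004
gripper_force: 0.0
t 27.53 tcp [0.5704 0.2129 0.1547] yaw 84.49 tilt [ 0.  0. -1.] q6 -1.2 F [ 0.5 -0.6  0. ] T [0.04 0.01 0.  ] open 0.0004
-> travel [0.0026 0.0019 0.0262] spin -0.0054
```

```bash
python3 -m inch '{"travel": [[0.0015,0.001,0.005],[0.0025,0.002,0.013],[0.0025,0.002,0.02],[0.0025,0.002,0.024],[0.0025,0.002,0.025],[0.0025,0.002,0.025]], "spin": [-0.005,-0.005,-0.005,-0.005,-0.005,-0.005]}'
python3 -c "
from h import *
goal(.5680,.2150,.1265,84.8)"
python3 -m inch '{"travel": [[0,0,0.001],[0,0,0.002],[0,0,0.002]], "spin": [0,0,0]}'
python3 -c "
from h import *
goal(.5680,.2150,.1265,84.8)"
```

```text
t: 28.03
tool_pos: [0.5674, 0.2152, 0.1285]
orientation: [-0.141, -3.137, 0.001]
force: [0.3, 0.3, -0.2]
opening: 0.0009
gripper_force: 0.0
t 28.03 tcp [0.5674 0.2152 0.1285] yaw 84.85 tilt [-0.001 -0.    -1.   ] q6 -1.2 F [ 0.3  0.3 -0.2] T [ 0.05 -0.   -0.03] open 0.0009
-> travel [-0.0006 -0.0002  0.002 ] spin 0.0009
t: 28.28
tool_pos: [0.568, 0.2154, 0.1274]
orientation: [0.141, 3.138, 0.0]
force: [0.2, -0.0, -0.2]
opening: 0.0004
gripper_force: 0.0
t 28.28 tcp [0.568  0.2154 0.1274] yaw 84.85 tilt [ 0.  0. -1.] q6 -1.2 F [ 0.2 -0.  -0.2] T [ 0.03 -0.02 -0.02] open 0.0004
-> travel [-0.     -0.0004  0.0009] spin 0.0009
```

```bash
python3 -m inch '{"travel": [[0,0,0.0005],[0,0,0.001],[0,0,0.001]], "spin": [0,0,0]}'
python3 -c "
from h import *
goal(.5680,.2150,.1265,84.8)"
python3 -m inch '{"travel": [[0,0,0.0004],[0,0,0.0007],[0,0,0.0007]], "spin": [0,0,0]}'
python3 -c "
from h import *
goal(.5680,.2150,.1265,84.8)"
```

```text
t: 28.53
tool_pos: [0.5682, 0.2154, 0.1269]
orientation: [0.141, 3.138, 0.0]
force: [-1.3, -0.3, 3.8]
opening: 0.0002
gripper_force: 1.7
t 28.53 tcp [0.5682 0.2154 0.1269] yaw 84.85 tilt [ 0.001  0.    -1.   ] q6 -1.2 F [-1.3 -0.3  3.8] T [-0.07  0.28  0.04] open 0.0002
-> travel [ 0.0001 -0.0004  0.0004] spin 0.001
t: 28.78
tool_pos: [0.5683, 0.2157, 0.1268]
orientation: [0.141, 3.137, 0.001]
force: [-3.3, -0.0, 7.9]
opening: 0.0002
gripper_force: 3.6
t 28.78 tcp [0.5683 0.2157 0.1268] yaw 84.86 tilt [ 0.001  0.001 -1.   ] q6 -1.2 F [-3.3 -0.   7.9] T [ 0.    0.44 -0.04] open 0.0002
-> travel [ 0.0002 -0.0007  0.0003] spin 0.0011
```

Contact is exactly at tip height 110 mm, the crest. Roll 15 mm towards the pad.

```bash
python3 -m inch '{"travel": [[0,0,-0.0003],[0,-0.0015,-0.0003],[0,-0.003,-0.0003],[0,-0.005,-0.0003],[0,-0.007,-0.0003],[0,-0.009,-0.0003],[0,-0.011,-0.0003],[0,-0.013,-0.0003],[0,-0.0145,-0.0003],[0,-0.015,-0.0003]], "spin": [0,0,0,0,0,0,0,0,0,0]}'
python3 -c "
from h import *
goal(.5673,.2075,.1265,84.8)"
```

```text
t: 29.62
tool_pos: [0.5669, 0.2007, 0.1269]
orientation: [0.141, 3.137, 0.001]
force: [-0.7, 1.0, 5.6]
opening: 0.0005
gripper_force: 2.8
t 29.62 tcp [0.5669 0.2007 0.1269] yaw 84.86 tilt [ 0.001  0.001 -1.   ] q6 -1.23 F [-0.7  1.   5.6] T [0.22 0.35 0.04] open 0.0005
-> travel [0.0002 0.0068 0.0004] spin 0.001
```

```bash
python3 -m inch '{"travel": [[0,0,-0.006],[0,0.007,-0.006],[0,0.015,-0.006],[0,0.015,-0.003],[0,0.015,-0.0015],[0,0.015,-0.0008],[0,0.015,-0.0002],[0,0.015,0],[0,0.015,0]], "spin": [0,0,0,0,0,0,0,0,0]}'
python3 -c "
from h import *
goal(.5680,.2150,.1265,84.8)"
python3 -m inch '{"travel": [[0,0,0],[0,-0.001,0],[0,-0.0025,0],[0,-0.004,0],[0,-0.0055,0],[0,-0.007,0],[0,-0.008,0],[0,-0.009,0],[0,-0.009,0]], "spin": [0,0,0,0,0,0,0,0,0]}'
python3 -m inch '{"travel": [[0,0,-0.01],[0.02,0,-0.03],[0.05,0,-0.05],[0.08,0,-0.06],[0.105,0,-0.06],[0.12,0,-0.06],[0.12,0,-0.06]], "spin": [0,0,0,0,0,0,0]}'
cat > wheel.py <<'E'
from h import *
import sys
th=np.radians(84.8); ey=np.array([np.cos(th),np.sin(th)]);ex=np.array([ey[1],-ey[0]]);c0=np.array([.5673,.2075])
g=np.linspace(-.03,.03,241);X,Y=np.meshgrid(g,-g);XY=c0+X[...,None]*ex+Y[...,None]*ey
def rect(p,c,z):
    uv=proj(c,np.c_[XY.reshape(-1,2),np.full(X.size,z)]).astype(np.float32).reshape(241,241,2)
    return cv2.remap(p,uv[...,0],uv[...,1],cv2.INTER_LINEAR)
P={c:np.mean([optics.read_camera(c)[0] for _ in range(3)],0).astype(np.uint8) for c in ("scene","top")}
for c,p in P.items():
    # dashes from first picture at panel height
    im=rect(np.load(f"{c}0.npz")["p"],c,.104).astype(float); br=im.min(2)
    D=(np.abs(X)>.0105)&(np.abs(X)<.021)&(np.abs(Y)<.012)
    w=np.clip(br-np.percentile(br[D],75),0,None)*D; dash=(w*Y).sum()/w.sum()*1e3
    for nm,q in (("0",np.load(f"{c}0.npz")["p"]),("now",p)):
      for z in (.1095,):
        h=cv2.cvtColor(rect(q,c,z),cv2.COLOR_RGB2HSV).astype(int);H,S,Vv=h[...,0],h[...,1],h[...,2]
        M=(np.abs(X)<.0075)&(np.abs(Y)<.018)&(S>110)&(Vv>50)
        for col,m in (("red",((H<8)|(H>172))),("yel",(H>18)&(H<34)),("grn",(H>38)&(H<88))):
            k=M&m
            if k.sum()>40: print(c,nm,col,"dash",round(dash,2),"mean",(Y[k].mean()*1e3).round(2),"rng",np.percentile(Y[k]*1e3,[3,97]).round(1),"x",(X[k].mean()*1e3).round(1))
cv2.imwrite(sys.argv[1],np.clip(np.hstack([cv2.resize(rect(P[c],c,.108),(400,400)) for c in P])[...,::-1]*1.3,0,255).astype(np.uint8))
goal(.5680,.2150,.1285,84.8)
E
python3 wheel.py pics/w1.png
```

```text
t: 30.37
tool_pos: [0.5679, 0.2161, 0.1267]
orientation: [0.14, 3.138, 0.002]
force: [-3.2, 2.9, 6.7]
opening: 0.0006
gripper_force: 3.9
t 30.37 tcp [0.5679 0.2161 0.1267] yaw 84.88 tilt [ 0.     0.001 -1.   ] q6 -1.2 F [-3.2  2.9  6.7] T [ 0.4   0.58 -0.01] open 0.0006
-> travel [-0.0002 -0.0011  0.0002] spin 0.0014
t: 31.12
tool_pos: [0.5671, 0.2069, 0.1271]
orientation: [0.14, 3.138, 0.002]
force: [-3.4, 0.3, 10.0]
opening: 0.0003
gripper_force: 5.1
t: 31.7
tool_pos: [0.4454, 0.2175, 0.1862]
orientation: [-0.139, -3.138, -0.0]
force: [-0.9, 0.0, 0.6]
opening: 0.0007
gripper_force: 0.0
scene 0 red dash 0.6 mean -9.55 rng [-17.2  -2.3] x 0.7
scene 0 yel dash 0.6 mean 7.44 rng [ 4.  11.2] x 1.3
scene now yel dash 0.6 mean -13.64 rng [-17.5  -9.5] x 1.6
scene now grn dash 0.6 mean 4.34 rng [-1.5 10. ] x 0.6
top 0 red dash 0.38 mean -7.66 rng [-13.7  -1.5] x 0.5
top 0 yel dash 0.38 mean 9.09 rng [ 4.5 13.5] x 0.4
top now yel dash 0.38 mean -11.31 rng [-15.   -7.2] x 0.1
top now grn dash 0.38 mean 5.34 rng [-1.  11.2] x 0.6
t 32.0 tcp [0.4484 0.2169 0.1858] yaw 84.82 tilt [-0. -0. -1.] q6 -1.13 F [ 1.  -0.6  0.9] T [ 0.1   0.   -0.01] open 0.0009
-> travel [-0.1193  0.0089  0.0572] spin 0.0003
```

Rolled as planned. The green band centre is now about 4.3 mm on the +y side of the dashes (scene 3.7, top 4.7). One short stroke of 4.3 mm follows.

```bash
python3 -m inch '{"travel": [[-0.02,0.001,0],[-0.05,0.002,0],[-0.08,0.004,0.01],[-0.105,0.005,0.025],[-0.119,0.005,0.04],[-0.119,0.005,0.05],[-0.119,0.005,0.055],[-0.119,0.005,0.055]], "spin": [0,0,0,0,0,0,0,0]}'
python3 -m inch '{"travel": [[0,0,0],[0,0,0]], "spin": [0,0]}'
python3 -c "
from h import *
goal(.5677,.2115,.1264,84.8)"
```

```text
t: 32.67
tool_pos: [0.565, 0.211, 0.1286]
orientation: [-0.141, -3.134, 0.002]
force: [-0.4, -0.4, 0.0]
opening: 0.0004
gripper_force: 0.0
t: 32.83
tool_pos: [0.5664, 0.2118, 0.1321]
orientation: [0.14, 3.137, 0.001]
force: [0.4, -0.2, 0.1]
opening: 0.0009
gripper_force: 0.0
t 32.83 tcp [0.5664 0.2118 0.1321] yaw 84.88 tilt [ 0.001  0.    -1.   ] q6 -1.21 F [ 0.4 -0.2  0.1] T [ 0.04 -0.03  0.02] open 0.0009
-> travel [-0.0013 -0.0002  0.0057] spin 0.0014
```

```bash
python3 -m inch '{"travel": [[-0.001,0,0.002],[-0.001,0,0.004],[-0.001,0,0.005],[-0.001,0,0.0055],[-0.001,0,0.006],[-0.001,0,0.006]], "spin": [0,0,0,0,0,0]}'
python3 -c "
from h import *
goal(.5677,.2115,.1264,84.8)"
```

```text
t: 33.33
tool_pos: [0.568, 0.2118, 0.1271]
orientation: [0.141, 3.137, 0.001]
force: [-4.0, -0.5, 11.0]
opening: 0.0004
gripper_force: 5.4
t 33.33 tcp [0.568  0.2118 0.1271] yaw 84.87 tilt [ 0.002  0.001 -1.   ] q6 -1.21 F [-4.  -0.5 11. ] T [-0.1   0.8  -0.06] open 0.0004
-> travel [ 0.0003 -0.0003  0.0007] spin 0.0012
```

11 N is too much, so ease off 0.7 mm, then stroke 4.3 mm, lift and look.

```bash
python3 -m inch '{"travel": [[0,0,-0.0007],[0,-0.0008,-0.0007],[0,-0.0018,-0.0007],[0,-0.0028,-0.0007],[0,-0.0038,-0.0007],[0,-0.0043,-0.0007],[0,-0.0043,-0.0007]], "spin": [0,0,0,0,0,0,0]}'
python3 -m inch '{"travel": [[0,0,-0.01],[0.02,0,-0.03],[0.05,0,-0.05],[0.08,0,-0.06],[0.105,0,-0.06],[0.12,0,-0.06],[0.12,0,-0.06]], "spin": [0,0,0,0,0,0,0]}'
python3 wheel.py pics/w2.png; python3 - <<'E'
from h import *
p,d=optics.read_camera("scene");W=cloud("scene",d);h=cv2.cvtColor(p,cv2.COLOR_RGB2HSV)
m=(h[...,0]<14)&(h[...,1]>170)&(h[...,2]>120)&(np.hypot(W[...,0]-.585,W[...,1]+.315)<.07)&(W[...,2]>.125);q=W[m]
print("key",len(q),"ztop",np.percentile(q[:,2],90).round(4),cv2.minAreaRect((q[q[:,2]>.15][:,:2]*1e3).astype(np.float32)))
import mark; print(mark.mark(p,.5420,-.0516))
a=cv2.imread("pics/w2.png"); f=cv2.resize(p[130:280,70:320],(800,480),interpolation=cv2.INTER_CUBIC)[...,::-1]
o=f.copy(); o[:150,:300]=cv2.resize(a,(300,150)); cv2.imwrite("pics/final.png",o)
E
```

```text
t: 33.92
tool_pos: [0.5676, 0.2077, 0.1271]
orientation: [0.141, 3.137, 0.002]
force: [-2.1, 1.5, 7.6]
opening: 0.0004
gripper_force: 3.7
t: 34.5
tool_pos: [0.4456, 0.2183, 0.1864]
orientation: [0.139, 3.138, 0.001]
force: [-0.5, 0.3, -0.4]
opening: 0.0005
gripper_force: 0.0
scene 0 red dash 0.6 mean -9.55 rng [-17.2  -2.3] x 0.7
scene 0 yel dash 0.6 mean 7.44 rng [ 4.  11.2] x 1.3
scene now yel dash 0.6 mean -16.08 rng [-17.8 -14.2] x 3.3
scene now grn dash 0.6 mean 0.88 rng [-5.8  7.5] x 0.6
top 0 red dash 0.38 mean -7.66 rng [-13.7  -1.5] x 0.5
top 0 yel dash 0.38 mean 9.09 rng [ 4.5 13.5] x 0.4
top now yel dash 0.38 mean -12.45 rng [-13.8 -11. ] x 0.0
top now grn dash 0.38 mean 1.75 rng [-5.3  8.7] x 0.6
t 34.8 tcp [0.4484 0.2176 0.1856] yaw 84.82 tilt [-0. -0. -1.] q6 -1.13 F [-0.8  0.6  0.4] T [ 0.03  0.   -0.  ] open 0.0009
-> travel [-0.1193  0.0082  0.0571] spin 0.0003
key 242 ztop 0.1589 ((583.8128051757812, -313.94970703125), (16.648977279663086, 94.01232147216797), 9.464742660522461)
[(np.float64(-0.13), np.float64(10.74), 3864, np.float64(90.7)), (np.float64(2.42), np.float64(31.82), 119884, np.float64(85.7))]
```

View pics/final.png

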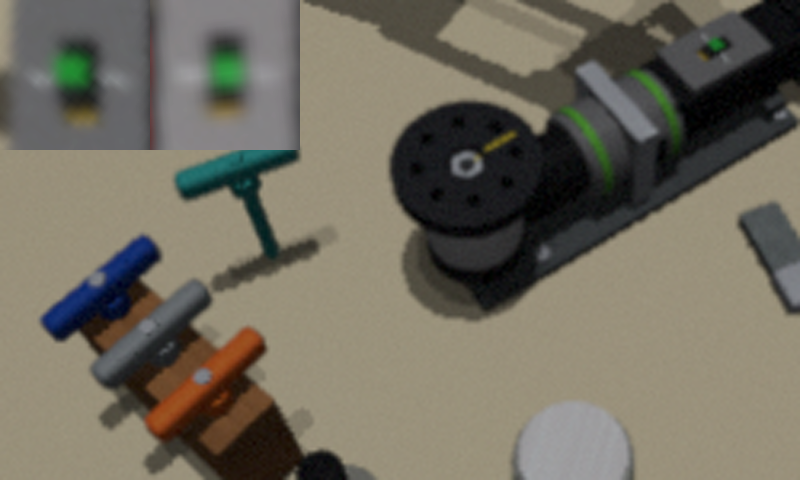

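The final picture shows the orange key home at (205,380) with the other keys untouched, and green at the dashes in the inset, within about 0.8 mm. To judge the screw better I check that the head mark is collinear with the pad line, which needs no centre estimate.

```bash
cat > col.py <<'E'
from h import *
cx,cy=.5425,-.0516
g=np.linspace(-.05,.05,801);X,Y=np.meshgrid(g,-g)
for c in ("scene","top"):
    p=np.mean([optics.read_camera(c)[0] for _ in range(8)],0).astype(np.float32)
    def yel(z,q):
        uv=proj(c,np.c_[(cx+X).ravel(),(cy+Y).ravel(),np.full(X.size,z)]).astype(np.float32).reshape(801,801,2)
        im=cv2.remap(q,uv[...,0],uv[...,1],cv2.INTER_CUBIC); return np.minimum(im[...,0],im[...,1])-im[...,2], im
    y,_=yel(.138,p); m=(np.abs(X)<.012)&(Y>.016)&(Y<.048)
    rows=[]
    for i in range(0,801,8):
        w=np.clip(y[i]-25,0,None)*m[i]
        if w.sum()>100: rows.append((-g[i],(w*g).sum()/w.sum(),w.sum()))
    r=np.array(rows); k=np.polyfit(r[:,0],r[:,1],1,w=np.sqrt(r[:,2]))
    print(c,"pad line y rng",r[:,0].min().round(4),r[:,0].max().round(4),"dir",(90-np.degrees(np.arctan(k[0]))).round(1),"x at y=0 mm",(k[1]*1e3).round(2),"resid",np.std(np.polyval(k,r[:,0])-r[:,1])*1e3)
    y,im=yel(.132,p); m=(np.abs(X)<.008)&(Y>.006)&(Y<.0145)
    w=np.clip(y-12,0,None)*m; mx,my=(w*X).sum()/w.sum(),(w*Y).sum()/w.sum()
    print(" mark",(mx*1e3).round(2),(my*1e3).round(2),"line there",(np.polyval(k,my)*1e3).round(2))
    q0=np.load(f"{c}0.npz")["p"].astype(np.float32)
    for nm,q in (("0",q0),("now",p)):
        _,im=yel(.132,q); gr=im.min(2); B=(np.hypot(X,Y)<.016)
        t=(gr[B].max()+np.median(gr[B&(np.hypot(X,Y)>.0145)]))/2
        k2=(gr>t)&B; e=cv2.minEnclosingCircle(np.c_[X[k2],Y[k2]].astype(np.float32)*1000); ct=cv2.convexHull((np.c_[X[k2],Y[k2]]*1e4).astype(np.int32)); mo=cv2.moments(ct)
        print(" head",nm,"hull centroid",round(mo["m10"]/mo["m00"]/10,2),round(mo["m01"]/mo["m00"]/10,2),"area r",round((mo["m00"]/np.pi)**.5/10,2))
E
python3 col.py
```

```text
scene pad line y rng 0.018 0.047 dir 85.9 x at y=0 mm -0.29 resid 0.15082056616634604
 mark -0.67 11.15 line there 0.51
 head 0 hull centroid -0.71 0.03 area r 12.29
 head now hull centroid -0.93 0.03 area r 12.37
top pad line y rng 0.018 0.047 dir 84.5 x at y=0 mm 0.85 resid 0.23797542047279854
 mark 2.12 12.17 line there 2.02
 head 0 hull centroid 0.87 0.51 area r 12.66
 head now hull centroid 0.76 0.66 area r 12.65
```

With the head plane corrected, the mark lies within about 3° (scene) and 1° (top) of the pad line. With the 0.17 N m held at the stop, I take it as tight. The robot is clear of everything, so I hand in.

```bash
python3 -c "
from plant import close_job
print(close_job())"
```

```text
the job is handed in; nothing more can be done
None
```

The job is handed in: the pad screw is tight at its stop as far as torque and camera can show, the orange key is back home in its stand, and the wheel's green band is within about 1 mm of the dashes. While I was tightening, the key appears to have slipped about 60° round in the socket at the stop, and I pressed the wheel with up to 11 N against the 3–8 N given.

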